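Move the bread board to the other folding hook

ROBOT

A 6-joint arm with a two-finger parallel gripper is mounted at the origin on the work surface. World frame = base frame: x ahead of the robot, y to its left, z up, the work surface at z = 0. Lengths are in m, angles in rad, forces in N, time in s.
With the tool pointing down it reaches from about 0.325 to 0.9 m from the base axis. Payload 6.1 kg.
Tool frame: the origin (TCP) lies on the centre line of the jaws, within the pads' length; the fingertips stand manip.nose_length ahead of it and the grasp point (between the pads) lies 5 mm behind it (manip.nose_length is the distance from the TCP to the fingertips, in m); z points along the fingers, y is the direction in which the jaws open and shut (so a half turn about z gives the same grasp; the last joint's range is limited). The gripper opens to 87 mm and grips with 3 to 60 N. Pads are 19 mm wide; open, the fingers measure 117 mm over their backs; the gripper's body (75 mm by 190 mm) begins 51 mm behind the grasp point.
Start: joints at [-1.261, 0.22, 1.526, -0, 1.395, -0.126], TCP at [0.264, -0.567, 0.237] pointing down, gripper open.
Joint ranges: [-2.98, 2.98], [-0.91, 2.08], [0.09, 2.57], [-1.24, 4.39], [0.2, 2.65], [-2.68, 2.68]. Speed limits (rad/s): [2.57, 2.57, 3.01, 3.14, 3.14, 3.14].

INTERFACE

Orientations are given as [roll, pitch, yaw] about the fixed x, y, z axes, in that order (R = Rz(yaw) Ry(pitch) Rx(roll)).
In Python, from station import manip, get_image gives the robot as it stands. The module is installed in compiled form; this text tells all that it offers.
- The arm moves only by the shell command python3 -m jog 'ROWS'. ROWS is text: rows parted by semicolons, each of 7 numbers parted by spaces: the shift along the tool's x, y, z in m, then the turn, a rotation vector about the tool's x, y, z in rad, then the opening, from -1 (shut) to 1 (fully open). In form: x y z wx wy wz fingers; .... A call has exactly 8 rows; each row shifts and turns the commanded pose from where the row before left it, along the tool's axes as they then stand; what a row does not reach is not made up. A row lasts 1/10 s, in which the tool goes at most 50 mm and 8.59 degrees, less where a joint would pass 70% of its speed; a pose out of reach is approached as far as the arm can. A call is refused whole if a number of a shift passes 0.05 or a number of a turn 0.15, either way. A call with a gripper value outside its range is refused whole. The fingers move at their own pace and stop on an object; the grip force is fixed at half the most. Time passes only in rows, so rows that do not move let the fingers close, or fill a call up. It gives the time, the measured TCP pose, the force and the opening at its end, in the units of the state.
- manip.read_state(): the state, without advancing time (a new reading comes with each control period).
- get_image(name): name is "scene" or "top"; returns a dict with "frame" (480x640x3 uint8, red, green, blue), "z_map" (480x640 float32, m along the optical axis (not along the pixel's ray), 0 where there is no reading), "vfov" (degrees; the focal length in pixels is half the picture's height over the tangent of half this angle, whatever the lens; pixels are square), "cx", "cy" (the principal point, pixels), "extrinsics" (4x4, takes a point from camera to world coordinates). Camera axes: x right, y down, z forward; pixel columns grow to the right and rows downward; lengths in m; the calibration is good to about 2 mm. A picture is of the moment at which its call begins.
- manip.close_job(): hands the job in, once; it reports no verdict.
The state is a dict: "t": time; "q": joint angles; "joint_velocities": joint speeds; "tau": joint torques, N m; "tool_pos": TCP position; "tcp_rot": TCP orientation; "ft_force": force on the tool from outside, world axes, zero at the start; "wrist_torque": the same for the moment, N m; "opening": finger opening in m.
Only numpy, scipy, OpenCV 4.12 (cv2) and the standard library are available. Lean on these libraries where they do the work, as an engineer would, in place of code of your own. Each camera call takes 0.05 s, during which the arm holds its last target.

TASK

Two oak uprights on the ledge each carry a steel flip-down hook: the bread board hangs on one, and the other is empty and folded up. Fold the empty hook fully down, hang the board on it by its slot so that it hangs straight, and then fold the hook you have emptied flat up against its upright. Do not drop the board or disturb anything else on the ledge.

Things in the scene. Friction and masses are not known exactly. Their poses are not given: they have to be found in the camera images.
- board: beech bread board 12 mm thick (x), 100 wide (y), 160 high (z up), 0.14 kg, loose. Origin: middle of the UPPER edge of its slot, mid-thickness. Slot: y -28..28, z -42..0. Above it a solid bar up to the top edge at z +40, to pinch across the 12 mm from above; bottom edge z -120. Hung at rest, the origin is 220 mm above the ledge, on the hook's middle line
- post_full: oak upright fixed to the ledge, where the board hangs at first: 56 mm wide (y), 30 thick (x), 265 high, foot 100 x 90 x 12 (x -40..60). Origin on the ledge under its middle, z up; the hook is on its -x face and, unfolded, points along its -x. Which upright is on the left varies, as do place and yaw
- post_free: identical upright whose hook is empty and folded up at the start; same frame. Behind the two uprights (x over 0.7 m) stand a fixed toaster, a bread bin and a radio, all below 190 mm
- hook_full (a joint): hook hinge on post_full, rad: 0 = unfolded, level, on its stop (start); 1.571 = folded straight up, flat to the upright. Turns about the upright's y through point hook_full_hinge; stiff (0.08 N m), stays where left. Pinch the arm across its 14 mm width from above near its end and lead it round in an arc; it turns between the fingers
- hook_free (a joint): hinge of the identical hook on post_free, same values; starts folded or part folded, 1.0 to 1.571
- hook_full_hinge (a point): hinge axis of that hook, mid-width, 26 mm in front (-x) of the middle of post_full and 215 mm above the ledge
- hook_free_hinge (a point): the same on post_free
- hook_full_tip (a point): end of the arm on its centre line, 110 mm from the hinge, turns with it. The arm is a flat steel bar 14 mm wide (upright's y), 10 thick (5 either side of the centre line); at its end a lip, 8 mm long, rises 12 above the bar's top face when unfolded and points over the upright's top when folded; the last 60 mm of the folded arm stand above the upright
- hook_free_tip (a point): the same on post_free's hook
- carafe: green glass carafe, closed, loose, 195 mm high, 64 wide below, origin at the centre of its foot; stands between and in front of the uprights. Leave it alone
- jar0: closed glass preserve jar, 68 mm wide, 82 high, loose, origin at the centre of its foot; may stand under a hook. Leave it alone
- jar1: second preserve jar of the same size. Leave it alone
- saucer: white ceramic saucer, 124 mm across, 13 high, loose, between the uprights, with a demitasse spoon on it. Origin under its centre. Leave it alone
- spoon: stainless demitasse spoon, 109 mm long, resting on the saucer. Leave it alone
- mug: white mug, 80 mm wide, 90 high, loose, off to the right side, origin at the centre of its foot. Leave it alone
- bamboo_box: bamboo box with a hinged flap, fixed, 130 x 170 mm, about 100 high (flap's knob above that), to the left, origin at the centre of its underside
Not all that is in view belongs to the job. Of the things that look like the board, the largest one is meant.

How it is judged:
On the way, in this order (a step that is already met when the one before it is completed fails the run):
1. the empty hook is folded fully down, with the board still on the other hook (value of joint hook_free below 0.1 rad and distance of board from where it was at the start of the episode below 0.03 m), for 0.1 s.
2. the board hangs on the newly unfolded hook, let go (value of joint hook_free below 0.1 rad and x of board in the frame of post_free between -0.132 and -0.02 m and y of board in the frame of post_free between -0.025 and 0.025 m and z of board in the frame of post_free between 0.208 and 0.226 m and contact force between board and the fingers below 0.05 N), for 0.2 s.
3. the emptied hook is folded flat up against its upright (value of joint hook_full above 1.42 rad), for 0.1 s.
At the end, for the whole second after the job is handed in: The once-empty hook is down (within 0.1 rad) and carries the board by its slot, between lip and upright, within 25 mm sideways, upright within 0.2 rad, square to the arm within 0.35 rad, at rest; the emptied hook is folded up within 0.15 rad of flat (value of joint hook_free below 0.1 rad and value of joint hook_full above 1.42 rad and x of board in the frame of post_free between -0.132 and -0.02 m and y of board in the frame of post_free between -0.025 and 0.025 m and z of board in the frame of post_free between 0.208 and 0.226 m and angle between board's own z axis and vertical below 0.2 rad and angle between the x axis of board and the x axis of post_free, either way round below 0.35 rad and linear speed of board below 0.03 m/s); the robot touches nothing.
It fails at once if the board is dropped or lowered to the ledge (height (world z) of board below 0.17 m).
It fails at once if the carafe is moved by more than 25 mm or tipped (distance of carafe from where it was at the start of the episode above 0.025 m or angle between carafe's own z axis and vertical above 0.3 rad).
It fails at once if a preserve jar is moved by more than 25 mm (distance of any of jar0, jar1 from where it was at the start of the episode above 0.025 m).
It fails at once if saucer, spoon or mug is moved by more than 25 mm (distance of any of saucer, spoon, mug from where it was at the start of the episode above 0.025 m).
It also fails if it takes over 70 s, if anything falls off the work surface, if the arm or the gripper's body presses on something with over 40 N, if the wrist force passes 120 N, or if a joint passes its speed limit or range.

## Working session

There is one attempt and no reset: what is moved stays moved. The work goes in short steps, Python scripts to look and compute and a shell command to move; the robot and the scene stay as the last step left them, time stands still between calls to the robot, and variables do not carry over. Pictures are saved under pics/ and viewed, and the job is handed in when it is done.

```bash
mkdir -p pics; ls; cat > h.py <<'E'
import numpy as np, cv2
from station import manip, get_image
def snap(name,tag):
    d=get_image(name); np.savez(f'pics/{tag}.npz',**{k:np.array(v) for k,v in d.items()})
    cv2.imwrite(f'pics/{tag}.png',d['frame'][:,:,::-1]); return d
def load(tag):
    return dict(np.load(f'pics/{tag}.npz'))
def cloud(d):
    H=480;f=H/2/np.tan(np.radians(float(d['vfov']))/2)
    z=d['z_map'];v,u=np.mgrid[0:480,0:640]
    P=np.stack([(u-d['cx'])*z/f,(v-d['cy'])*z/f,z],-1)
    E=d['extrinsics'];W=P@E[:3,:3].T+E[:3,3]
    W[z==0]=np.nan
    return W
E
python3 - <<'E'
from h import *
s=manip.read_state();print(s, manip.nose_length)
for n in('scene','top'):
    d=snap(n,n+'0');print(n,d['vfov'],d['cx'],d['cy'],d['extrinsics'])
E
```

```text
pics
{'t': 0.0, 'q': array([-1.26109661e+00,  2.21256779e-01,  1.52763475e+00,  5.77108718e-06,
        1.39466593e+00, -1.26119996e-01]), 'joint_velocities': array([-0.0023369 , -0.00105498, -0.00066264, -0.00018078,  0.00073199,
       -0.00107956]), 'tau': array([-1.78578586e-03, -4.94601309e+01, -3.87386978e+01,  7.00842845e-02,
        5.70048415e-02, -1.03463674e-04]), 'tool_pos': array([ 0.26364965, -0.56601106,  0.23540571]), 'tcp_rot': array([-3.13964416e+00, -2.52780316e-04,  4.35818446e-01]), 'ft_force': array([-0.41524495,  1.01995178,  1.69608134]), 'wrist_torque': array([-0.05479312,  0.05373994, -0.0208036 ]), 'opening': 0.0875376969087843} 0.014
scene 45.15289432858867 319.23811775515077 236.63897769442727 [[-0.73850321  0.44709605 -0.50469607  1.27630277]
 [ 0.67410609  0.4741358  -0.5663711   0.88999464]
 [-0.01392781 -0.75848558 -0.65154098  1.19568205]
 [ 0.          0.          0.          1.        ]]
top 43.15114885590072 328.93927759824135 252.35853991972917 [[ 1.09511303e-01 -9.73014348e-01  2.03101830e-01  1.53157642e-01]
 [-9.93982111e-01 -1.07738015e-01  1.98011120e-02 -1.01684213e-03]
 [ 2.61502189e-03 -2.04048031e-01 -9.78957386e-01  1.62221532e+00]
 [ 0.00000000e+00  0.00000000e+00  0.00000000e+00  1.00000000e+00]]
```

View pics/scene0.png

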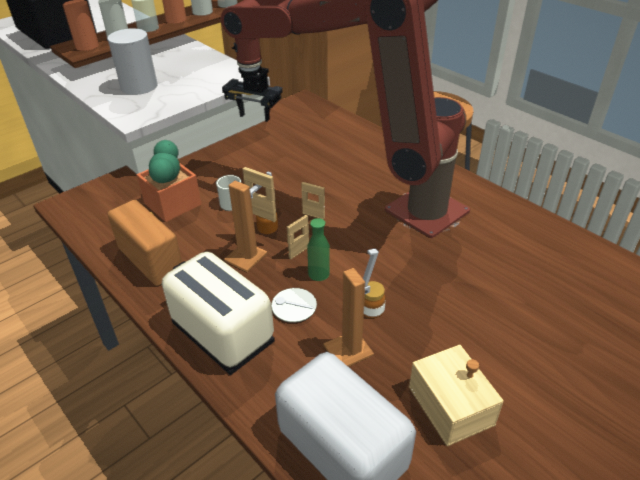

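View pics/top0.png

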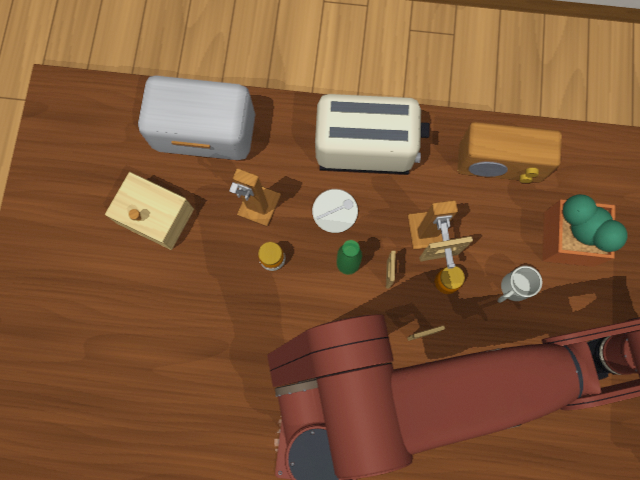

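The top view shows post_free on the left (top about px 247,178, hook nearly folded up). post_full is on the right (445,208), with the board on its hook and a jar below at (452,279). I'll measure these next.

```bash
python3 - <<'E'
from h import *
d=load('top0')
f=d['frame'][:,:,::-1]
a=cv2.resize(f[150:240,200:300],None,fx=7.5,fy=6.6*7.5/6.6,interpolation=cv2.INTER_CUBIC)[:600]
a=cv2.resize(f[160:240,200:300],None,fx=7,fy=7,interpolation=cv2.INTER_CUBIC);cv2.imwrite('pics/c1.png',a)
a=cv2.resize(f[190:300,380:490],None,fx=5,fy=5,interpolation=cv2.INTER_CUBIC);cv2.imwrite('pics/c2.png',a)
s=load('scene0');f=s['frame'][:,:,::-1]
a=cv2.resize(f[160:280,210:330],None,fx=5,fy=5,interpolation=cv2.INTER_CUBIC);cv2.imwrite('pics/c3.png',a)
a=cv2.resize(f[240:370,310:410],None,fx=4.5,fy=4.5,interpolation=cv2.INTER_CUBIC);cv2.imwrite('pics/c4.png',a)
for n in('top0','scene0'):
    W=cloud(load(n))
    for nm,(x0,x1,y0,y1) in dict(L=(.5,.8,.08,.35),R=(.45,.8,-.45,-.1)).items():
        m=(W[...,0]>x0)&(W[...,0]<x1)&(W[...,1]>y0)&(W[...,1]<y1)
        t=m&(abs(W[...,2]-.265)<.004); P=W[t]
        if len(P)>5:
            r=cv2.minAreaRect((P[:,:2]*1000).astype(np.float32)); print(n,nm,'posttop',len(P),P.mean(0),r)
        t=m&(W[...,2]>.27); P=W[t]; print(n,nm,'above',len(P),P.mean(0) if len(P) else'', P.min(0) if len(P) else'',P.max(0) if len(P) else'')
        t=m&(W[...,2]>.204)&(W[...,2]<.26); P=W[t]; print(n,nm,'mid',len(P))
E
```

```text
top0 L posttop 232 [0.59132105 0.24242992 0.26450963] ((581.5430908203125, 244.93441772460938), (54.17252731323242, 51.876075744628906), 78.468017578125)
top0 L above 100 [0.551399   0.25113783 0.3088017 ] [0.53595589 0.22156151 0.27014931] [0.60109161 0.26297886 0.330299  ]
top0 L mid 264
top0 R posttop 294 [ 0.55408211 -0.23086189  0.26413468] ((534.547119140625, -235.6685333251953), (104.87257385253906, 96.20613098144531), 15.520319938659668)
top0 R above 12 [ 0.56800853 -0.22643547  0.27177753] [ 0.55411786 -0.24833873  0.27003237] [ 0.58179003 -0.2051159   0.27433335]
top0 R mid 783
scene0 L posttop 247 [0.59079292 0.24160583 0.26559356] ((580.1100463867188, 243.63967895507812), (57.10650634765625, 57.41743469238281), 75.47013092041016)
scene0 L above 164 [0.55068303 0.2525833  0.30190597] [0.53350374 0.2289261  0.27032373] [0.59960686 0.26629226 0.32822511]
scene0 L mid 464
scene0 R posttop 188 [ 0.54626279 -0.23365127  0.26475655] ((536.5396118164062, -235.69546508789062), (107.1058349609375, 96.30164337158203), 16.28009033203125)
scene0 R above 8 [ 0.57311925 -0.23034203  0.27092875] [ 0.5660687  -0.25369996  0.27000319] [ 0.58264764 -0.2139746   0.27247855]
scene0 R mid 801
```

```bash
python3 - <<'E'
import cv2,numpy as np
a=[cv2.imread(f'pics/c{i}.png') for i in (1,2,3,4)]
a=[cv2.resize(x,(400,300)) if 0 else cv2.copyMakeBorder(cv2.resize(x,None,fx=min(400/x.shape[1],300/x.shape[0]),fy=min(400/x.shape[1],300/x.shape[0])),0,0,0,0,0) for x in a]
o=np.zeros((600,800,3),np.uint8)
for i,x in enumerate(a): o[(i//2)*300:(i//2)*300+x.shape[0],(i%2)*400:(i%2)*400+x.shape[1]]=x
cv2.imwrite('pics/m1.png',o)
E
```

```text
(no output)
```

View pics/m1.png

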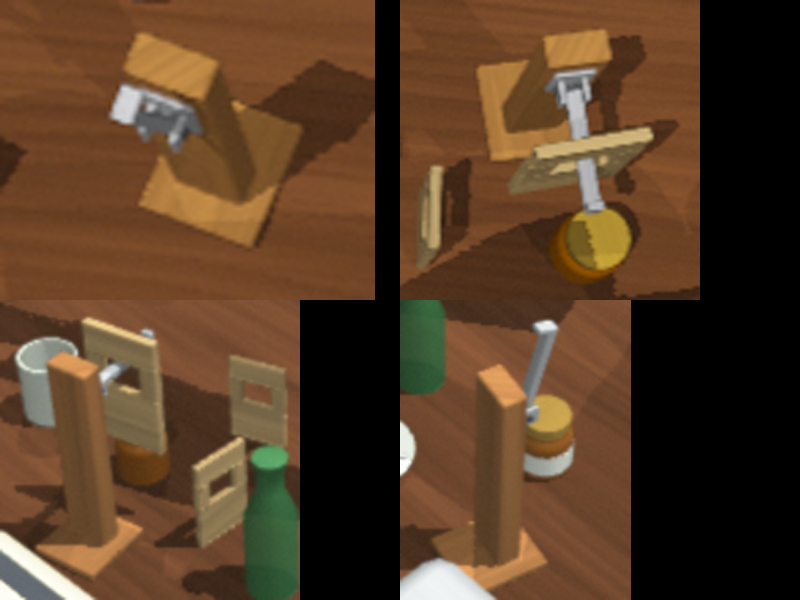

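```bash
python3 - <<'E'
from h import *
from scipy.spatial import cKDTree
for n in('top0','scene0'):
    d=load(n);W=cloud(d);F=d['frame'].astype(int)
    sat=(F.max(-1)-F.min(-1))/(F.max(-1)+1)
    for nm,c in dict(L=(.592,.242),R=(.567,-.228)).items():
        m=(np.hypot(W[...,0]-c[0],W[...,1]-c[1])<.038)&(abs(W[...,2]-.265)<.005)&(sat>.4)
        P=W[m]; 
        t=cKDTree(P[:,:2]); P=P[[len(x)>5 for x in t.query_ball_point(P[:,:2],.005)]]
        q=P[:,:2]; mu=q.mean(0);U,S,V=np.linalg.svd(q-mu)
        r=cv2.minAreaRect((q*1000).astype(np.float32))
        print(n,nm,len(P),'mean',P.mean(0),'pca',V[0],np.degrees(np.arctan2(V[0][1],V[0][0])),'rect',r)
        # foot
        m=(np.hypot(W[...,0]-c[0],W[...,1]-c[1])<.12)&(abs(W[...,2]-.012)<.005)&(sat>.4)&(F[...,0]>120)
        P=W[m]; t=cKDTree(P[:,:2]); P=P[[len(x)>5 for x in t.query_ball_point(P[:,:2],.007)]]
        if len(P)>20:print('  foot',len(P),cv2.minAreaRect((P[:,:2]*1000).astype(np.float32)))
    # hook metal left
    m=(np.hypot(W[...,0]-.55,W[...,1]-.25)<.06)&(W[...,2]>.21)&(sat<.25)
    P=W[m]; print('hookL',len(P)); 
    for lo in np.arange(.21,.34,.01):
        p=P[(P[:,2]>=lo)&(P[:,2]<lo+.01)]
        if len(p): print('   %.3f'%lo,len(p),p.mean(0).round(4),p.min(0).round(3),p.max(0).round(3))
    m=(W[...,0]>.4)&(W[...,0]<.56)&(W[...,1]>-.33)&(W[...,1]<-.15)
    q=m&(sat<.25)&(W[...,2]>.2)
    P=W[q];print('hookR',len(P))
    for lo in np.arange(.4,.56,.015):
        p=P[(P[:,0]>=lo)&(P[:,0]<lo+.015)]
        if len(p): print('   %.3f'%lo,len(p),p.mean(0).round(4),p[:,2].max().round(4))
    q=m&(W[...,2]>.252)&(W[...,2]<.268); P=W[q]
    P=P[np.hypot(P[:,0]-.567,P[:,1]+.228)>.036]
    t=cKDTree(P[:,:2]); P=P[[len(x)>5 for x in t.query_ball_point(P[:,:2],.005)]]
    print('boardtop',len(P),P.mean(0),P[:,2].max(),cv2.minAreaRect((P[:,:2]*1000).astype(np.float32)))
    for nm,(x,y) in dict():pass
E
```

```text
top0 L 257 mean [0.59123246 0.2419992  0.26454954] pca [-0.24362372 -0.96986983] -104.10051441051405 rect ((591.650634765625, 242.6468048095703), (54.92368698120117, 30.150365829467773), 77.39336395263672)
  foot 415 ((601.0075073242188, 239.80941772460938), (90.06413269042969, 98.39208221435547), 74.7782211303711)
top0 R 257 mean [ 0.56994519 -0.22695218  0.26440316] pca [ 0.23082607 -0.97299503] -76.65428908110957 rect ((570.7085571289062, -227.42282104492188), (30.002744674682617, 55.378177642822266), 13.873401641845703)
  foot 408 ((580.0150146484375, -221.42022705078125), (100.06980895996094, 82.67333984375), 14.69294261932373)
hookL 211
   0.210 25 [0.5692 0.2453 0.2159] [0.554 0.228 0.211] [0.579 0.26  0.22 ]
   0.220 42 [0.5675 0.2437 0.2244] [0.553 0.23  0.22 ] [0.58  0.263 0.23 ]
   0.230 32 [0.5748 0.246  0.2363] [0.556 0.228 0.231] [0.585 0.269 0.24 ]
   0.240 18 [0.5715 0.2455 0.2434] [0.556 0.23  0.24 ] [0.581 0.258 0.248]
   0.250 7 [0.5577 0.2464 0.2553] [0.552 0.244 0.251] [0.564 0.251 0.259]
   0.260 1 [0.5553 0.2461 0.2642] [0.555 0.246 0.264] [0.555 0.246 0.264]
 
[... 2474 characters left out ...]
4 0.26  0.309]
   0.310 21 [0.5441 0.2568 0.3148] [0.534 0.25  0.311] [0.55  0.261 0.319]
   0.320 44 [0.5487 0.2516 0.324 ] [0.534 0.24  0.32 ] [0.558 0.26  0.328]
hookR 88
   0.430 10 [ 0.4418 -0.2602  0.2316] 0.2359
   0.445 7 [ 0.4474 -0.2623  0.2326] 0.236
   0.475 1 [ 0.487  -0.2466  0.2144] 0.2144
   0.490 21 [ 0.4988 -0.2466  0.2194] 0.2267
   0.505 19 [ 0.5125 -0.2448  0.2196] 0.2256
   0.520 16 [ 0.5253 -0.2388  0.2214] 0.2274
   0.535 10 [ 0.5369 -0.2263  0.2196] 0.2277
   0.550 4 [ 0.5527 -0.2088  0.2486] 0.256
boardtop 106 [ 0.49334939 -0.24725248  0.2592408 ] 0.2665466542406906 ((493.12939453125, -250.14544677734375), (11.742639541625977, 99.65617370605469), 16.772666931152344)
```

```bash
cat >> h.py <<'E'
from scipy.spatial.transform import Rotation as R
def pose():
    s=manip.read_state(); return np.array(s['tool_pos']),R.from_euler('xyz',s['tcp_rot'])
def plan(wps,p=None,r=None,vmax=.048,wmax=.14):
    """wps: list of (x,y,z,yaw,grip[,nrows]); tool down. prints rows, 8 per line"""
    if p is None: p,_r=pose(); r=_r
    rows=[]
    for w in wps:
        T=np.array(w[:3]);Rt=R.from_euler('xyz',[np.pi,0,w[3]])
        n=w[5] if len(w)>5 else 0
        rv=(r.inv()*Rt).as_rotvec(); n=max(n,int(np.ceil(max(np.linalg.norm(T-p)/vmax,np.linalg.norm(rv)/wmax))),1)
        for k in range(n):
            rv=(r.inv()*Rt).as_rotvec()/(n-k); d=r.inv().apply((T-p)/(n-k))
            row=np.round(np.r_[d,rv],4); rows.append((row,w[4]))
            p=p+r.apply(row[:3]); r=r*R.from_rotvec(row[3:])
    for i in range(0,len(rows),8):
        print('; '.join(' '.join('%g'%x for x in a)+' %g'%g for a,g in rows[i:i+8]), '| n=',len(rows[i:i+8]))
E
python3 - <<'E'
from h import *
W=cloud(load('top0'))
for n,u,v in (('carafe',350,245),('jarL',270,252),('jarR',455,275),('mug',522,285),('small',392,268),('small2',430,332),('saucer',335,211)):
    print(n,np.nanmedian(W[v-2:v+3,u-2:u+3].reshape(-1,3),0))
a=-14.8*np.pi/180; X=np.array([np.cos(a),np.sin(a)])
H=np.array([.592,.2417])-.026*X; print('hinge free',H,'tip0',H-.11*X)
for th,r in((1.25,.092),):
    g=H-r*np.cos(th)*X; print(g, .215+r*np.sin(th)-.005)
g=H-.092*np.cos(1.25)*X
plan([(.264,-.566,.41,.436,-.1,4),(g[0],g[1],.40,a,-.1),(g[0],g[1],.40,a,-.1,2)])
E
```

```text
carafe [ 0.47229732 -0.02060227  0.19533089]
jarL [0.45711977 0.18230782 0.08164572]
jarR [ 0.44941539 -0.2987675   0.08167801]
mug [ 0.4560036  -0.49578982  0.00217084]
small [ 0.4440344  -0.13224183  0.12179045]
small2 [ 0.29552656 -0.24105815  0.1220993 ]
saucer [0.60488561 0.02773504 0.0137874 ]
hinge free [0.56686259 0.24834159] tip0 [0.46051202 0.27644062]
[0.53881538 0.25575198] 0.29730658498071394
0.0001 -0.0001 -0.0436 -0.0004 -0.0001 -0 -0.1; 0.0001 -0 -0.0436 -0.0004 -0 -0.0001 -0.1; 0.0001 -0 -0.0436 -0.0005 -0.0001 -0 -0.1; 0 -0 -0.0436 -0.0004 -0 -0.0001 -0.1; 0.0314 -0.0331 0.0005 -0 -0 0.0365 -0.1; 0.0301 -0.0342 0.0005 -0 -0 0.0365 -0.1; 0.0289 -0.0353 0.0005 -0 -0 0.0365 -0.1; 0.0276 -0.0363 0.0005 -0 -0 0.0366 -0.1 | n= 8
0.0262 -0.0373 0.0005 -0 -0 0.0365 -0.1; 0.0248 -0.0382 0.0005 -0 -0 0.0366 -0.1; 0.0234 -0.0391 0.0005 -0 -0 0.0365 -0.1; 0.022 -0.04 0.0005 -0 -0 0.0366 -0.1; 0.0205 -0.0407 0.0005 -0 -0 0.0365 -0.1; 0.019 -0.0415 0.0005 -0 -0 0.0366 -0.1; 0.0175 -0.0421 0.0006 -0 0 0.0365 -0.1; 0.0159 -0.0427 0.0005 -0 0 0.0366 -0.1 | n= 8
0.0144 -0.0433 0.0006 -0 0 0.0365 -0.1; 0.0128 -0.0438 0.0005 -0 0 0.0366 -0.1; 0.0112 -0.0442 0.0006 -0 0 0.0365 -0.1; 0.0095 -0.0446 0.0005 -0 0 0.0366 -0.1; 0.0079 -0.045 0.0006 -0 0 0.0365 -0.1; 0.0062 -0.0452 0.0005 -0 0 0.0366 -0.1; 0.0046 -0.0454 0.0006 -0 0 0.0365 -0.1; 0 -0 -0 -0 0 0 -0.1 | n= 8
0 -0 -0 -0 0 0 -0.1 | n= 1
```

```bash
python3 -m jog '0 0 -0.044 0 0 0 -0.1; 0 0 -0.044 0 0 0 -0.1; 0 0 -0.044 0 0 0 -0.1; 0 0 -0.043 0 0 0 -0.1; 0.031 -0.033 0 0 0 0.037 -0.1; 0.030 -0.034 0 0 0 0.037 -0.1; 0.029 -0.035 0 0 0 0.037 -0.1; 0.028 -0.036 0 0 0 0.037 -0.1'
python3 -m jog '0.026 -0.037 0 0 0 0.037 -0.1; 0.025 -0.038 0 0 0 0.037 -0.1; 0.023 -0.039 0 0 0 0.037 -0.1; 0.022 -0.040 0 0 0 0.037 -0.1; 0.020 -0.041 0 0 0 0.037 -0.1; 0.019 -0.041 0 0 0 0.037 -0.1; 0.017 -0.042 0 0 0 0.037 -0.1; 0.016 -0.043 0 0 0 0.037 -0.1'
python3 - <<'E'
from h import *
print(pose()[0],pose()[1].as_euler('xyz'))
g=[.5388,.2558];a=-.258
plan([(g[0],g[1],.40,a,-.1),(g[0],g[1],.40,a,-.1,2)])
E
```

```text
t: 0.9
tool_pos: [0.3224, -0.3928, 0.411]
tcp_rot: [-3.141, 0.0, 0.286]
ft_force: [1.2, 0.9, -0.2]
opening: 0.0399
t: 1.7
tool_pos: [0.438, -0.048, 0.4113]
tcp_rot: [3.142, 0.0, -0.01]
ft_force: [1.2, 0.2, -0.3]
opening: 0.0392
[ 0.43799838 -0.04799966  0.41130113] [ 3.14152967e+00  8.22092604e-05 -9.96027772e-03]
0.014 -0.0435 0.0016 0 0 0.0354 -0.1; 0.0124 -0.044 0.0016 0 0 0.0354 -0.1; 0.0108 -0.0444 0.0016 0 0 0.0354 -0.1; 0.0093 -0.0448 0.0016 0 0 0.0355 -0.1; 0.0077 -0.0451 0.0016 0 0 0.0354 -0.1; 0.0061 -0.0453 0.0016 0 0 0.0355 -0.1; 0.0044 -0.0456 0.0017 0.0001 0.0001 0.0354 -0.1; 0 0 -0 -0 -0 0 -0.1 | n= 8
0 0 -0 -0 -0 0 -0.1 | n= 1
```

```bash
python3 -m jog '0.014 -0.0435 0.0015 0 0 0.0355 -0.1; 0.0125 -0.044 0.0015 0 0 0.0355 -0.1; 0.011 -0.0445 0.0015 0 0 0.0355 -0.1; 0.009 -0.045 0.0015 0 0 0.0355 -0.1; 0.008 -0.045 0.0015 0 0 0.0355 -0.1; 0.006 -0.0455 0.0015 0 0 0.0355 -0.1; 0.0045 -0.0455 0.0015 0 0 0.0355 -0.1; 0 0 0 0 0 0 -0.1'
python3 - <<'E'
from h import *
print(pose()[0],pose()[1].as_euler('xyz'))
d=snap('scene','s1');f=d['frame'][:,:,::-1]
cv2.imwrite('pics/s1c.png',cv2.resize(f[170:350,270:450],None,fx=3.3,fy=3.3,interpolation=cv2.INTER_CUBIC))
plan([(.5388,.2558,.297,-.258,-.1)])
E
```

```text
t: 2.5
tool_pos: [0.5386, 0.259, 0.398]
tcp_rot: [3.141, 0.004, -0.253]
ft_force: [0.6, -0.7, -0.1]
opening: 0.039
[0.53855599 0.25903026 0.39802692] [ 3.14105094  0.00416109 -0.25266515]
0.0003 0.0002 0.0339 0.0006 0.0011 0.0017 -0.1; 0.0003 0.0002 0.0339 0.0006 0.0011 0.0016 -0.1; 0.0003 0.0003 0.034 0.0006 0.001 0.0017 -0.1 | n= 3
```

View pics/s1c.png

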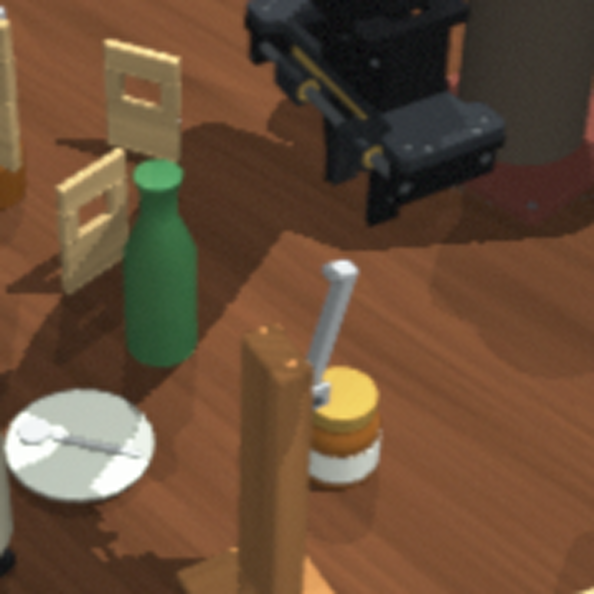

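The fingers hover above the hook tip (crop px 340,268), straddling it along the upright's y. Going down to pinch.

```bash
python3 -m jog '0 0 0 0 0 0 -0.1; 0 0 0 0 0 0 -0.1; 0 0 0.020 0 0 0 -0.1; 0 0 0.020 0 0 0 -0.1; 0 0 0 0 0 0 -0.1; 0 0 0 0 0 0 -0.1; 0 0 0 0 0 0 -0.1; 0 0 0 0 0 0 -0.1'
python3 - <<'E'
from h import *
print(pose()[0],pose()[1].as_euler('xyz'))
for n in ('top','scene'): snap(n,n+'2')
f=load('top2')['frame'][:,:,::-1]
a=cv2.resize(f[140:240,190:290],(400,400),interpolation=cv2.INTER_CUBIC)
f=load('scene2')['frame'][:,:,::-1]
b=cv2.resize(f[180:280,310:410],(400,400),interpolation=cv2.INTER_CUBIC)
cv2.imwrite('pics/c2.png',np.hstack([a,b]))
plan([(.5388,.2558,.297,-.258,-.1)])
E
```

```text
t: 3.35
tool_pos: [0.5392, 0.2543, 0.3627]
tcp_rot: [-3.14, -0.002, -0.257]
ft_force: [0.3, -0.4, -0.2]
opening: 0.0393
[0.5391747  0.25430507 0.36274865] [-3.14021855e+00 -2.15930377e-03 -2.57108060e-01]
-0.0003 -0.0006 0.0326 -0.0005 -0.0007 0.0006 -0.1; -0.0003 -0.0006 0.0326 -0.0004 -0.0007 0.0006 -0.1 | n= 2
```

View pics/c2.png

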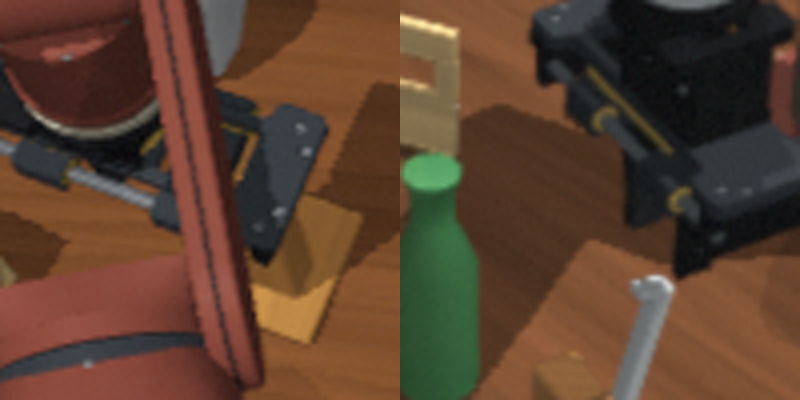

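```bash
python3 -m jog '0 0 0.022 0 0 0 -0.1; 0 0 0.022 0 0 0 -0.1; 0 0 0.022 0 0 0 -0.1; 0 0 0 0 0 0 -0.1; 0 0 0 0 0 0 -1; 0 0 0 0 0 0 -1; 0 0 0 0 0 0 -1; 0 0 0 0 0 0 -1'
python3 - <<'E'
from h import *
s=manip.read_state()
print(pose()[0],pose()[1].as_euler('xyz'),s['ft_force'],s['opening'])
for n in ('scene',): snap(n,n+'3')
f=load('scene3')['frame'][:,:,::-1]
cv2.imwrite('pics/c3.png',cv2.resize(f[200:300,310:410],(500,500),interpolation=cv2.INTER_CUBIC))
E
```

```text
t: 4.25
tool_pos: [0.5392, 0.2545, 0.2964]
tcp_rot: [-3.141, -0.002, -0.257]
ft_force: [-0.7, -4.0, 1.8]
opening: 0.0149
[0.53917383 0.25454439 0.29635561] [-3.14065294e+00 -1.72181435e-03 -2.56696551e-01] [-0.71398535 -3.97927374  1.80599501] 0.014876099281424119
```

View pics/c3.png

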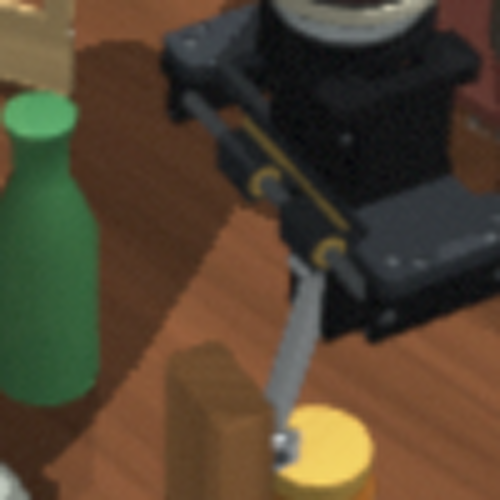

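```bash
python3 - <<'E'
import numpy as np
r=.0909; th=np.linspace(1.253,-.03,17)
x=-r*np.cos(th); z=-r*np.sin(th)
for a in range(0,16,8): print('; '.join('%.4f 0 %.4f 0 0 0 -1'%(np.diff(x)[i],np.diff(z)[i]) for i in range(a,a+8)))
E
```

```text
-0.0068 0 0.0026 0 0 0 -1; -0.0066 0 0.0031 0 0 0 -1; -0.0063 0 0.0036 0 0 0 -1; -0.0060 0 0.0041 0 0 0 -1; -0.0057 0 0.0046 0 0 0 -1; -0.0053 0 0.0050 0 0 0 -1; -0.0049 0 0.0054 0 0 0 -1; -0.0044 0 0.0058 0 0 0 -1
-0.0039 0 0.0061 0 0 0 -1; -0.0034 0 0.0064 0 0 0 -1; -0.0029 0 0.0067 0 0 0 -1; -0.0024 0 0.0069 0 0 0 -1; -0.0018 0 0.0071 0 0 0 -1; -0.0012 0 0.0072 0 0 0 -1; -0.0007 0 0.0073 0 0 0 -1; -0.0001 0 0.0073 0 0 0 -1
```

```bash
python3 -m jog '-0.0068 0 0.0026 0 0 0 -1; -0.0066 0 0.0031 0 0 0 -1; -0.0063 0 0.0036 0 0 0 -1; -0.0060 0 0.0041 0 0 0 -1; -0.0057 0 0.0046 0 0 0 -1; -0.0053 0 0.0050 0 0 0 -1; -0.0049 0 0.0054 0 0 0 -1; -0.0044 0 0.0058 0 0 0 -1'
python3 -m jog '-0.0039 0 0.0061 0 0 0 -1; -0.0034 0 0.0064 0 0 0 -1; -0.0029 0 0.0067 0 0 0 -1; -0.0024 0 0.0069 0 0 0 -1; -0.0018 0 0.0071 0 0 0 -1; -0.0012 0 0.0072 0 0 0 -1; 0 0 0 0 0 0 -1; 0 0 0 0 0 0 -1'
python3 - <<'E'
from h import *
for n in ('scene',): snap(n,n+'4')
f=load('scene4')['frame'][:,:,::-1]
cv2.imwrite('pics/c4.png',cv2.resize(f[200:320,310:430],(500,500),interpolation=cv2.INTER_CUBIC))
E
```

```text
t: 5.1
tool_pos: [0.4926, 0.2666, 0.2649]
tcp_rot: [-3.141, 0.001, -0.256]
ft_force: [-18.1, -3.4, 20.5]
opening: 0.0137
t: 5.9
tool_pos: [0.4725, 0.2717, 0.2193]
tcp_rot: [3.139, 0.014, -0.255]
ft_force: [-24.3, 3.8, 8.1]
opening: 0.0141
```

View pics/c4.png

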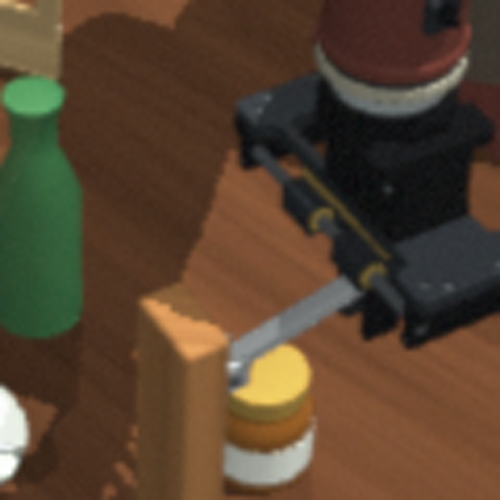

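The hook is now nearly level. I'll finish pressing it down on its stop.

```bash
python3 -m jog '0 0 0.0055 0 0 0 -1; 0 0 0.0055 0 0 0 -1; 0 0 0 0 0 0 -1; 0 0 0 0 0 0 -1; 0 0 0 0 0 0 -1; 0 0 0 0 0 0 -1; 0 0 0 0 0 0 -1; 0 0 0 0 0 0 -1'
```

```text
t: 6.75
tool_pos: [0.4717, 0.2718, 0.2074]
tcp_rot: [3.138, 0.016, -0.255]
ft_force: [-25.2, 5.3, 4.8]
opening: 0.0135
```

```bash
python3 -m jog '-0.001 0 0.004 0 0 0 -1; 0 0 0 0 0 0 -1; 0 0 0 0 0 0 -1; 0 0 0 0 0 0 -1; 0 0 0 0 0 0 -0.1; 0 0 0 0 0 0 -0.1; 0 0 0 0 0 0 -0.1; 0 0 0 0 0 0 -0.1'
python3 -m jog '0 0 -0.03 0 0 0 -0.1; 0 0 -0.03 0 0 0 -0.1; 0 0 -0.03 0 0 0 -0.1; 0 0 -0.03 0 0 0 -0.1; 0 0 -0.03 0 0 0 -0.1; 0 0 0 0 0 0 -0.1; 0 0 0 0 0 0 -0.1; 0 0 0 0 0 0 -0.1'
python3 - <<'E'
from h import *
for n in ('top','scene'): snap(n,n+'5')
f=load('scene5')['frame'][:,:,::-1]
cv2.imwrite('pics/c5.png',cv2.resize(f[200:320,310:430],(500,500),interpolation=cv2.INTER_CUBIC))
for n in('top5','scene5'):
    d=load(n);W=cloud(d);F=d['frame'].astype(int);sat=(F.max(-1)-F.min(-1))/(F.max(-1)+1)
    m=(W[...,0]>.44)&(W[...,0]<.57)&(W[...,1]>.22)&(W[...,1]<.3)&(W[...,2]>.2)&(W[...,2]<.24)&(sat<.25)
    P=W[m];print(n,len(P))
    for lo in np.arange(.44,.57,.015):
        p=P[(P[:,0]>=lo)&(P[:,0]<lo+.015)]
        if len(p): print('   %.3f'%lo,len(p),p.mean(0).round(4),np.percentile(p[:,2],[10,50,90]).round(4))
E
```

```text
t: 7.55
tool_pos: [0.4786, 0.2703, 0.2058]
tcp_rot: [-3.141, -0.001, -0.257]
ft_force: [-0.1, -0.6, -1.0]
opening: 0.0357
t: 8.35
tool_pos: [0.4778, 0.27, 0.354]
tcp_rot: [3.14, 0.002, -0.257]
ft_force: [0.2, -0.6, -0.6]
opening: 0.0393
top5 58
   0.455 4 [0.4633 0.2787 0.2355] [0.2308 0.2362 0.2397]
   0.470 1 [0.4705 0.2827 0.2392] [0.2392 0.2392 0.2392]
   0.515 6 [0.5238 0.2549 0.2189] [0.2152 0.2198 0.2218]
   0.530 5 [0.5354 0.2512 0.2221] [0.2192 0.2213 0.2256]
   0.545 10 [0.5577 0.2435 0.2248] [0.2205 0.2257 0.2282]
   0.560 32 [0.5664 0.2475 0.2221] [0.2172 0.2212 0.2274]
scene5 265
   0.455 15 [0.4673 0.2747 0.2336] [0.2288 0.2335 0.2382]
   0.470 40 [0.4776 0.271  0.2318] [0.2273 0.2319 0.2356]
   0.485 35 [0.4925 0.267  0.2301] [0.2254 0.2308 0.2335]
   0.500 39 [0.5065 0.2637 0.228 ] [0.2236 0.2277 0.2311]
   0.515 42 [0.5219 0.2589 0.2256] [0.2214 0.2264 0.2291]
   0.530 36 [0.5374 0.2563 0.2244] [0.2207 0.2244 0.228 ]
   0.545 34 [0.5516 0.2519 0.2233] [0.2194 0.2231 0.2273]
   0.560 24 [0.5655 0.257  0.2215] [0.2148 0.2215 0.2279]
```

View pics/c5.png

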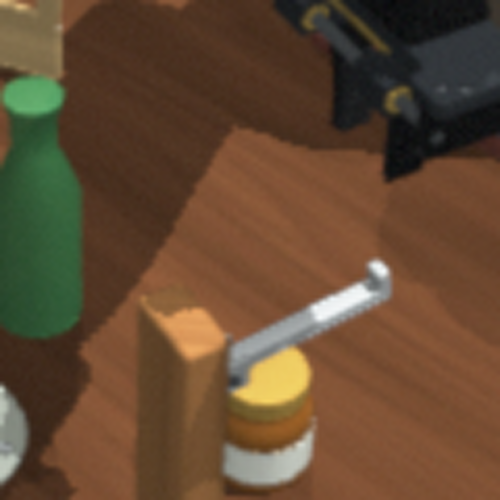

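The hook still rises about 0.1 rad towards its tip. I'll press it down from above with closed fingers, inboard of the lip.

```bash
python3 -m jog '0.0067 -0.0018 0.03 0 0 0 -1; 0 0 0.03 0 0 0 -1; 0 0 0.025 0 0 0 -1; 0 0 0 0 0 0 -1; 0 0 0 0 0 0 -1; 0 0 0.01 0 0 0 -1; 0 0 0.01 0 0 0 -1; 0 0 0.01 0 0 0 -1'
python3 -m jog '0 0 0.004 0 0 0 -1; 0 0 0.004 0 0 0 -1; 0 0 0.003 0 0 0 -1; 0 0 0 0 0 0 -1; 0 0 0 0 0 0 -1; 0 0 0 0 0 0 -1; 0 0 0 0 0 0 -1; 0 0 0 0 0 0 -1'
```

```text
t: 9.25
tool_pos: [0.4853, 0.2705, 0.2404]
tcp_rot: [-3.141, -0.001, -0.257]
ft_force: [-1.0, -0.0, 0.7]
opening: 0.0005
t: 10.05
tool_pos: [0.4848, 0.2705, 0.2337]
tcp_rot: [-3.141, -0.001, -0.256]
ft_force: [-12.1, -5.1, 21.4]
opening: 0.0008
```

```bash
python3 -m jog '0 0 -0.03 0 0 0 -1; 0 0 -0.04 0 0 0 -1; 0 0 -0.04 0 0 0 -0.1; 0 0 -0.04 0 0 0 -0.1; 0 0.04 -0.02 0 0 -0.14 -0.1; 0 0 0 0 0 0 -0.1; 0 0 0 0 0 0 -0.1; 0 0 0 0 0 0 -0.1'
python3 - <<'E'
from h import *
for n in ('top','scene'): snap(n,n+'6')
for n in('top6','scene6'):
    d=load(n);W=cloud(d);F=d['frame'].astype(int);sat=(F.max(-1)-F.min(-1))/(F.max(-1)+1)
    m=(W[...,0]>.44)&(W[...,0]<.57)&(W[...,1]>.22)&(W[...,1]<.3)&(W[...,2]>.2)&(W[...,2]<.24)&(sat<.25)
    P=W[m];print(n,len(P))
    for lo in np.arange(.44,.57,.015):
        p=P[(P[:,0]>=lo)&(P[:,0]<lo+.015)]
        if len(p): print('   %.3f'%lo,len(p),p.mean(0).round(4),np.percentile(p[:,2],[10,50,90]).round(4))
p,r=pose();print(p,r.as_euler('xyz'))
y=np.radians(105.2)
plan([(.4915,-.2478,.40,y,-.1)])
E
```

```text
t: 10.85
tool_pos: [0.4746, 0.2319, 0.3981]
tcp_rot: [3.141, 0.002, -0.118]
ft_force: [-1.1, -0.1, 0.3]
opening: 0.0367
top6 114
   0.455 27 [0.4646 0.2746 0.2272] [0.2176 0.2297 0.2351]
   0.470 39 [0.478  0.2729 0.2179] [0.2143 0.2176 0.2216]
   0.485 36 [0.4916 0.2693 0.2197] [0.2163 0.2197 0.2229]
   0.500 9 [0.5078 0.2682 0.2198] [0.2164 0.2187 0.2239]
   0.515 2 [0.5225 0.2662 0.2176] [0.2166 0.2176 0.2186]
   0.530 1 [0.5324 0.2638 0.2191] [0.2191 0.2191 0.2191]
scene6 284
   0.455 42 [0.4658 0.2735 0.2249] [0.2169 0.2257 0.2333]
   0.470 35 [0.4777 0.2718 0.2209] [0.2164 0.2208 0.2241]
   0.485 38 [0.4918 0.2678 0.2194] [0.2137 0.2201 0.2236]
   0.500 40 [0.5076 0.2639 0.2199] [0.2159 0.2206 0.2235]
   0.515 36 [0.5224 0.2591 0.2201] [0.2176 0.2202 0.2234]
   0.530 40 [0.5376 0.2554 0.2206] [0.2165 0.2213 0.2236]
   0.545 31 [0.552  0.2518 0.2209] [0.2174 0.2209 0.2249]
   0.560 22 [0.5644 0.2569 0.2204] [0.21   0.221  0.2275]
[0.47452275 0.23210466 0.39777888] [ 3.14072617e+00  2.55682072e-03 -1.16998507e-01]
0.0052 0.0339 -0.0001 -0.0001 0.0002 -0.1395 -0.1; 0.0004 0.0343 -0.0001 -0.0001 0.0002 -0.1395 -0.1; -0.0043 0.034 -0.0001 -0.0001 0.0002 -0.1395 -0.1; -0.009 0.0331 -0.0001 -0.0001 0.0002 -0.1395 -0.1; -0.0135 0.0315 -0.0001 -0.0001 0.0002 -0.1395 -0.1; -0.0178 0.0293 -0.0002 -0.0001 0.0002 -0.1395 -0.1; -0.0217 0.0266 -0.0001 -0.0001 0.0001 -0.1395 -0.1; -0.0252 0.0233 -0.0002 -0.0002 0.0002 -0.1395 -0.1 | n= 8
-0.0282 0.0196 -0.0001 -0.0001 0.0001 -0.1395 -0.1; -0.0306 0.0155 -0.0002 -0.0002 0.0002 -0.1395 -0.1; -0.0325 0.011 -0.0002 -0.0001 0.0001 -0.1395 -0.1; -0.0337 0.0064 -0.0001 -0.0002 0.0002 -0.1395 -0.1; -0.0342 0.0017 -0.0002 -0.0001 0.0001 -0.1395 -0.1; -0.0342 -0.0031 -0.0001 -0.0002 0.0002 -0.1396 -0.1 | n= 6
```

The hook now reads level at z 0.220 along its whole length, so it is fully down. Moving to above the board.

```bash
python3 -m jog '0.005 0.034 0 0 0 -0.14 -0.1; 0 0.034 0 0 0 -0.14 -0.1; -0.004 0.034 0 0 0 -0.14 -0.1; -0.009 0.033 0 0 0 -0.14 -0.1; -0.0135 0.0315 0 0 0 -0.14 -0.1; -0.018 0.029 0 0 0 -0.14 -0.1; -0.022 0.0265 0 0 0 -0.14 -0.1; -0.025 0.023 0 0 0 -0.14 -0.1'
python3 -m jog '-0.028 0.0195 0 0 0 -0.14 -0.1; -0.0305 0.0155 0 0 0 -0.14 -0.1; -0.0325 0.011 0 0 0 -0.14 -0.1; -0.0335 0.0065 0 0 0 -0.14 -0.1; -0.034 0.0015 0 0 0 -0.14 -0.1; -0.034 -0.003 0 0 0 -0.14 -0.1; 0 0 0 0 0 0 -0.1; 0 0 0 0 0 0 -0.1'
python3 - <<'E'
from h import *
p,r=pose();print(p,r.as_euler('xyz'))
snap('scene','scene7');f=load('scene7')['frame'][:,:,::-1]
cv2.imwrite('pics/c7.png',cv2.resize(f[120:260,200:340],(560,560),interpolation=cv2.INTER_CUBIC))
d=load('scene7');W=cloud(d)
q=(W[...,0]>.4)&(W[...,0]<.535)&(W[...,1]>-.33)&(W[...,1]<-.15)&(W[...,2]>.254)&(W[...,2]<.268); P=W[q]
print(len(P),P.mean(0),cv2.minAreaRect((P[:,:2]*1000).astype(np.float32)))
plan([(.4915,-.2478,.30,np.radians(105.2),-.1,4)])
E
```

```text
t: 11.75
tool_pos: [0.484, -0.0427, 0.3983]
tcp_rot: [-3.14, 0.0, 1.009]
ft_force: [-0.5, -1.1, 0.2]
opening: 0.0391
t: 12.55
tool_pos: [0.4925, -0.2466, 0.3979]
tcp_rot: [-3.14, -0.002, 1.84]
ft_force: [0.5, 0.1, 0.5]
opening: 0.0393
[ 0.49254423 -0.24656991  0.39792912] [-3.14014162e+00 -2.48914810e-03  1.84021249e+00]
143 [ 0.49202721 -0.24872662  0.25988205] ((492.0279541015625, -250.4410400390625), (17.653249740600586, 96.89068603515625), 15.095378875732422)
-0.0004 -0.0004 0.0246 -0.0002 -0.0005 0.0013 -0.1; -0.0004 -0.0004 0.0246 -0.0002 -0.0005 0.0013 -0.1; -0.0004 -0.0004 0.0246 -0.0003 -0.0005 0.0014 -0.1; -0.0005 -0.0004 0.0246 -0.0002 -0.0005 0.0013 -0.1 | n= 4
```

View pics/c7.png

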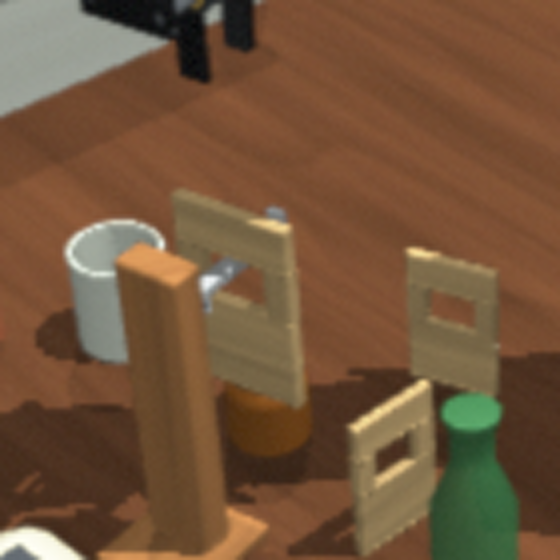

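```bash
python3 -m jog '-0.001 -0.001 0.03 0 0 0.004 -0.1; 0 0 0.03 0 0 0 -0.1; 0 0 0.03 0 0 0 -0.1; 0 0 0.02 0 0 0 -0.1; 0 0 0.022 0 0 0 -0.1; 0 0 0.022 0 0 0 -0.1; 0 0 0 0 0 0 -0.1; 0 0 0 0 0 0 -0.1'
python3 - <<'E'
from h import *
p,r=pose();print(p,r.as_euler('xyz'))
snap('scene','scene8');f=load('scene8')['frame'][:,:,::-1]
cv2.imwrite('pics/c8.png',cv2.resize(f[120:240,200:320],(560,560),interpolation=cv2.INTER_CUBIC))
E
```

```text
t: 13.4
tool_pos: [0.492, -0.2466, 0.2457]
tcp_rot: [-3.141, -0.001, 1.84]
ft_force: [0.6, 0.7, 1.0]
opening: 0.0395
[ 0.49204651 -0.24664972  0.24574513] [-3.14137662e+00 -5.57138991e-04  1.83991703e+00]
```

View pics/c8.png

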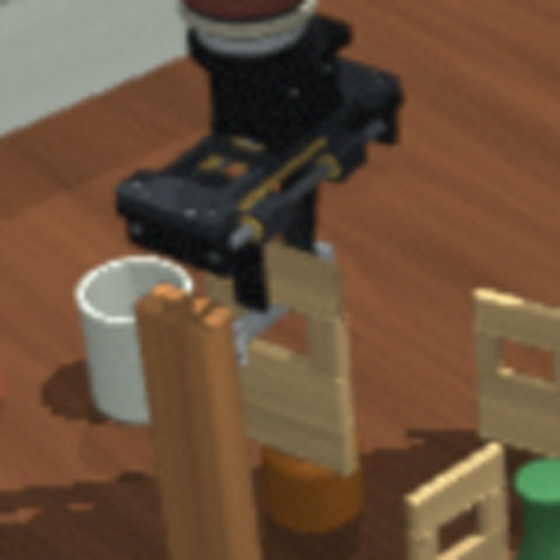

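The fingers straddle the board's top bar. Closing and lifting a few mm.

```bash
python3 -m jog '0 0 0.002 0 0 0 -0.1; 0 0 0 0 0 0 -1; 0 0 0 0 0 0 -1; 0 0 0 0 0 0 -1; 0 0 0 0 0 0 -1; 0 0 0 0 0 0 -1; 0 0 -0.004 0 0 0 -1; 0 0 -0.004 0 0 0 -1'
python3 - <<'E'
from h import *
p,r=pose();print(p,r.as_euler('xyz'))
E
```

```text
t: 14.25
tool_pos: [0.4917, -0.2477, 0.2514]
tcp_rot: [-3.141, -0.001, 1.839]
ft_force: [0.1, 0.4, -2.7]
opening: 0.0116
[ 0.49170089 -0.24767158  0.25138327] [-3.14124766e+00 -5.82945123e-04  1.83922429e+00]
```

Gripped (11.6 mm opening). Raising the slot mid-way over the lip, then sliding off along the hook.

```bash
python3 -m jog '0 0 -0.004 0 0 0 -1; 0 0 -0.004 0 0 0 -1; 0 0 -0.004 0 0 0 -1; 0 0 -0.003 0 0 0 -1; 0 0 0 0 0 0 -1; 0 0 0 0 0 0 -1; 0 0 0 0 0 0 -1; 0 0 0 0 0 0 -1'
python3 - <<'E'
from h import *
p,r=pose();print(p,r.as_euler('xyz'))
snap('scene','scene9');f=load('scene9')['frame'][:,:,::-1]
cv2.imwrite('pics/c9.png',cv2.resize(f[120:240,200:320],(560,560),interpolation=cv2.INTER_CUBIC))
E
```

```text
t: 15.05
tool_pos: [0.4917, -0.2477, 0.2662]
tcp_rot: [-3.141, -0.0, 1.839]
ft_force: [0.3, 0.9, -2.0]
opening: 0.0118
[ 0.49174565 -0.24770657  0.26618121] [-3.14134194e+00 -3.50122331e-04  1.83929089e+00]
```

View pics/c9.png

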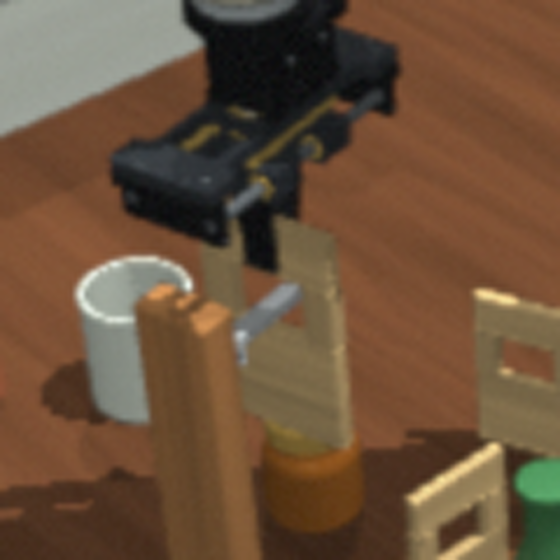

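```bash
python3 -m jog '0 -0.010 0 0 0 0 -1; 0 -0.012 0 0 0 0 -1; 0 -0.012 0 0 0 0 -1; 0 -0.012 0 0 0 0 -1; 0 -0.012 0 0 0 0 -1; 0 -0.012 0 0 0 0 -1; 0 -0.012 0 0 0 0 -1; 0 0 0 0 0 0 -1'
python3 - <<'E'
from h import *
s=manip.read_state();print(s['ft_force'])
p,r=pose();print(p,r.as_euler('xyz'))
snap('scene','scene10');f=load('scene10')['frame'][:,:,::-1]
cv2.imwrite('pics/c10.png',cv2.resize(f[110:240,200:330],(560,560),interpolation=cv2.INTER_CUBIC))
E
```

```text
t: 15.9
tool_pos: [0.4115, -0.2701, 0.2666]
tcp_rot: [-3.141, 0.0, 1.838]
ft_force: [-0.1, 0.4, -1.5]
opening: 0.0118
[-0.0577825   0.40133802 -1.51614919]
[ 0.41146359 -0.27005893  0.26658382] [-3.14137012e+00  3.06740725e-04  1.83782707e+00]
```

View pics/c10.png

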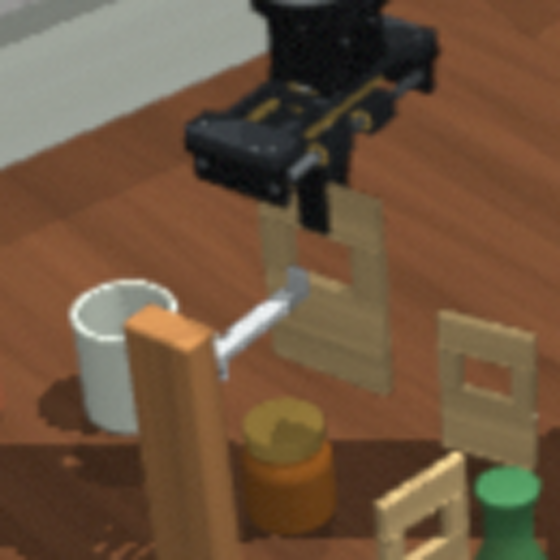

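The board hangs clear of the lip (crop 297,280), straight in the jaws. Now up and across.

```bash
python3 - <<'E'
from h import *
plan([(.4115,-.270,.386,1.838,-1,4),(.4315,.2841,.386,1.3125,-1,16),(.4315,.2841,.386,1.3125,-1,4)],vmax=.036)
E
```

```text
0 -0.0002 -0.0298 0.0001 0.0001 -0 -1; 0 -0.0002 -0.0299 0.0001 0.0001 -0 -1; 0 -0.0001 -0.0298 0.0001 0.0001 -0 -1; 0.0001 -0.0002 -0.0299 0.0002 0.0001 -0 -1; 0.0331 0.0103 0 -0 0 0.0328 -1; 0.0334 0.0093 0 -0 0 0.0328 -1; 0.0337 0.0082 0 -0 0 0.0328 -1; 0.0339 0.007 0 -0 0 0.0329 -1 | n= 8
0.0341 0.0059 0 -0 0 0.0328 -1; 0.0343 0.0048 0 -0 0 0.0329 -1; 0.0345 0.0037 0 -0 0 0.0328 -1; 0.0346 0.0025 0 -0 0 0.0329 -1; 0.0346 0.0014 0 -0 0 0.0328 -1; 0.0346 0.0003 0 -0 0 0.0329 -1; 0.0346 -0.0009 0 -0 0 0.0328 -1; 0.0346 -0.002 0 -0 0 0.0329 -1 | n= 8
0.0345 -0.0031 0 -0 0 0.0328 -1; 0.0344 -0.0043 0 -0 0 0.0329 -1; 0.0343 -0.0054 0 -0 0 0.0328 -1; 0.034 -0.0065 0 -0 0 0.0329 -1; 0 0 0 -0 0 -0 -1; 0 0 0 -0 0 -0 -1; 0 0 0 -0 0 -0 -1; 0 0 0 -0 0 -0 -1 | n= 8
```

```bash
python3 -m jog '0 0 -0.025 0 0 0 -1; 0 0 -0.032 0 0 0 -1; 0 0 -0.032 0 0 0 -1; 0 0 -0.03 0 0 0 -1; 0.020 0.007 0 0 0 0.033 -1; 0.0334 0.0093 0 0 0 0.033 -1; 0.0337 0.0082 0 0 0 0.033 -1; 0.0339 0.007 0 0 0 0.033 -1'
python3 -m jog '0.034 0.006 0 0 0 0.033 -1; 0.0343 0.0048 0 0 0 0.033 -1; 0.0345 0.0037 0 0 0 0.033 -1; 0.0346 0.0025 0 0 0 0.033 -1; 0.0346 0.0014 0 0 0 0.033 -1; 0.0346 0.0003 0 0 0 0.033 -1; 0.0346 -0.0009 0 0 0 0.033 -1; 0.0346 -0.002 0 0 0 0.033 -1'
python3 - <<'E'
from h import *
p,r=pose();print(p,r.as_euler('xyz'))
plan([(.4315,.2841,.386,1.3125,-1,5)],vmax=.036)
E
```

```text
t: 16.75
tool_pos: [0.4182, -0.1432, 0.3855]
tcp_rot: [3.141, -0.0, 1.706]
ft_force: [0.5, 0.3, -2.1]
opening: 0.0118
t: 17.55
tool_pos: [0.428, 0.1342, 0.3857]
tcp_rot: [3.141, -0.0, 1.443]
ft_force: [0.9, -0.8, -0.5]
opening: 0.0114
[0.42797764 0.1342474  0.38567077] [ 3.14085110e+00 -4.48747314e-04  1.44253392e+00]
0.0298 -0.0031 -0.0001 0.0001 -0.0001 0.026 -1; 0.0297 -0.0039 -0 0.0002 -0.0001 0.026 -1; 0.0296 -0.0047 -0.0001 0.0001 -0.0001 0.026 -1; 0.0295 -0.0055 -0 0.0002 -0.0001 0.026 -1; 0.0294 -0.0062 -0.0001 0.0001 -0.0001 0.026 -1 | n= 5
```

```bash
python3 -m jog '0.0298 -0.003 0 0 0 0.026 -1; 0.0297 -0.004 0 0 0 0.026 -1; 0.0296 -0.0045 0 0 0 0.026 -1; 0.0295 -0.0055 0 0 0 0.026 -1; 0.029 -0.006 0 0 0 0.026 -1; 0 0 0 0 0 0 -1; 0 0 0 0 0 0 -1; 0 0 0 0 0 0 -1'
python3 - <<'E'
from h import *
p,r=pose();print(p,r.as_euler('xyz'))
plan([(.4315,.2841,.266,1.3125,-1,7)],vmax=.036)
E
```

```text
t: 18.35
tool_pos: [0.4317, 0.2813, 0.3854]
tcp_rot: [3.142, 0.0, 1.313]
ft_force: [-0.4, 0.1, -2.0]
opening: 0.0118
[0.4317238  0.28134577 0.38538276] [3.14156293e+00 4.07320074e-04 1.31337229e+00]
0.0004 -0.0001 0.0171 0 0.0001 0.0001 -1; 0.0004 -0.0001 0.017 0 0.0001 0.0001 -1; 0.0004 -0.0001 0.0171 0 0 0.0001 -1; 0.0004 -0.0002 0.017 0 0.0001 0.0001 -1; 0.0003 -0.0001 0.0171 0 0 0.0002 -1; 0.0004 -0.0002 0.017 0 0.0001 0.0001 -1; 0.0003 -0.0001 0.0171 0 0 0.0002 -1 | n= 7
```

```bash
python3 -m jog '0.001 0 0.017 0 0 0 -1; 0.001 0 0.017 0 0 0 -1; 0.001 -0.001 0.017 0 0 0 -1; 0 0 0.017 0 0 0 -1; 0 0 0.017 0 0 0 -1; 0 0 0.017 0 0 0 -1; 0 0 0.017 0 0 0 -1; 0 0 0 0 0 0 -1'
python3 -m jog '0 0 0 0 0 0 -1; 0 0 0 0 0 0 -1; 0 0 0 0 0 0 -1; 0 0 0 0 0 0 -1; 0 0 0 0 0 0 -1; 0 0 0 0 0 0 -1; 0 0 0 0 0 0 -1; 0 0 0 0 0 0 -1'
python3 - <<'E'
from h import *
p,r=pose();print(p,r.as_euler('xyz'))
snap('top','top11')
snap('scene','scene11');f=load('scene11')['frame'][:,:,::-1]
cv2.imwrite('pics/c11.png',cv2.resize(f[190:330,310:450],(560,560),interpolation=cv2.INTER_CUBIC))
E
```

```text
t: 19.15
tool_pos: [0.4304, 0.2833, 0.264]
tcp_rot: [-3.138, 0.003, 1.312]
ft_force: [-0.8, -0.1, -1.3]
opening: 0.0123
t: 19.95
tool_pos: [0.4314, 0.285, 0.2664]
tcp_rot: [-3.142, 0.0, 1.313]
ft_force: [-0.2, -0.4, -1.0]
opening: 0.0116
[0.43142437 0.28502939 0.26642888] [-3.14155065e+00  1.63823164e-05  1.31348175e+00]
```

View pics/c11.png

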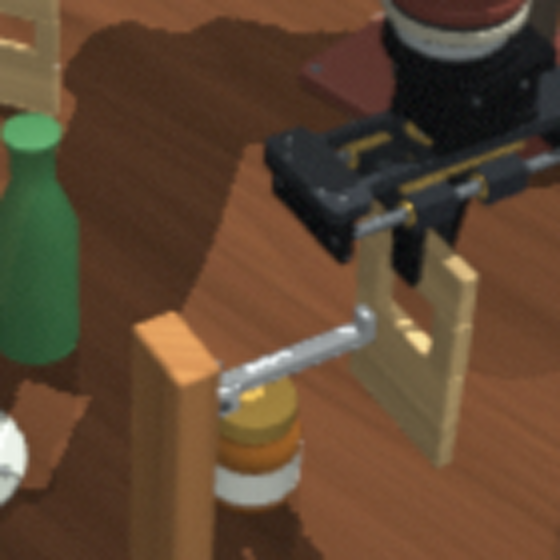

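```bash
python3 - <<'E'
from h import *
d=load('scene11');W=cloud(d);F=d['frame'].astype(int)
X=np.array([.967,-.2555]);Y=np.array([.2555,.967]);H=np.array([.5669,.2483])
q=(W[...,:2]-H); a=q@X; b=q@Y
m=(a>-.165)&(a<-.122)&(abs(b)<.08)&(W[...,2]>.1)&(W[...,2]<.3)&(F[...,0]>F[...,2]*1.25)&(F[...,0]>90)
print(m.sum(), 'along',np.percentile(a[m],[2,50,98]),'b',np.percentile(b[m],[1,99]),'z',np.percentile(W[m][:,2],[1,99]))
# slot extents: rows in middle column
for lo in np.arange(-.055,.055,.008):
    k=m&(b>lo)&(b<lo+.008); z=np.sort(W[k][:,2]); 
    if len(z)>3:
        g=np.diff(z);i=g.argmax();print('%.3f'%lo,z[0].round(3),z[i].round(3),z[i+1].round(3),z[-1].round(3))
E
```

```text
1112 along [-0.14584641 -0.13609034 -0.13285   ] b [-0.05189236  0.04749921] z [0.12671288 0.28617939]
-0.055 0.122 0.143 0.19 0.259
-0.047 0.128 0.157 0.194 0.277
-0.039 0.127 0.165 0.191 0.274
-0.031 0.127 0.23 0.248 0.268
-0.023 0.12 0.12 0.131 0.204
-0.015 0.125 0.143 0.148 0.206
-0.007 0.127 0.161 0.166 0.206
0.001 0.125 0.204 0.26 0.286
0.009 0.127 0.209 0.246 0.289
0.017 0.127 0.21 0.227 0.289
0.025 0.125 0.166 0.17 0.287
0.033 0.124 0.124 0.13 0.288
0.041 0.126 0.157 0.16 0.286
```

The slot spans z 0.205 to 0.246 and is centred to about 2 mm, so it clears the bar (0.210) and lip (0.232) once lowered 3 mm. Sliding it on.

```bash
python3 -m jog '0.0015 0 0.003 0 0 0 -1; 0 0 0 0 0 0 -1; 0 0.008 0 0 0 0 -1; 0 0.010 0 0 0 0 -1; 0 0.010 0 0 0 0 -1; 0 0.010 0 0 0 0 -1; 0 0 0 0 0 0 -1; 0 0 0 0 0 0 -1'
python3 - <<'E'
from h import *
p,r=pose();print(p,r.as_euler('xyz'))
snap('scene','scene12');f=load('scene12')['frame'][:,:,::-1]
cv2.imwrite('pics/c12.png',cv2.resize(f[200:320,310:430],(560,560),interpolation=cv2.INTER_CUBIC))
E
```

```text
t: 20.85
tool_pos: [0.4688, 0.2765, 0.2632]
tcp_rot: [-3.141, 0.0, 1.313]
ft_force: [-0.1, -0.0, -1.8]
opening: 0.0118
[0.46882619 0.27648436 0.26317628] [-3.14088511e+00  3.08760245e-04  1.31250302e+00]
```

View pics/c12.png

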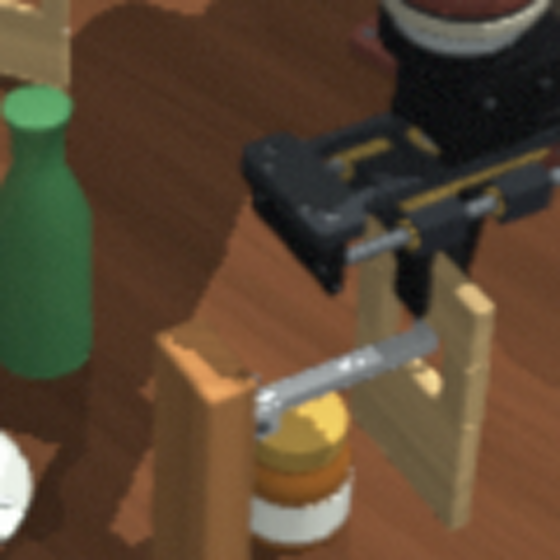

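The hook arm passes through the slot with no contact force. Sliding the rest of the way in.

```bash
python3 -m jog '0 0.007 0 0 0 0 -1; 0 0.009 0 0 0 0 -1; 0 0.010 0 0 0 0 -1; 0 0.010 0 0 0 0 -1; 0 0 0 0 0 0 -1; 0 0 0 0 0 0 -1; 0 0 0 0 0 0 -1; 0 0 0 0 0 0 -1'
python3 -m jog '0 0 0.004 0 0 0 -1; 0 0 0.004 0 0 0 -1; 0 0 0.004 0 0 0 -1; 0 0 0.004 0 0 0 -1; 0 0 0.002 0 0 0 -1; 0 0 0.001 0 0 0 -1; 0 0 0 0 0 0 -1; 0 0 0 0 0 0 -1'
python3 - <<'E'
from h import *
p,r=pose();print(p,r.as_euler('xyz'))
snap('scene','scene13');f=load('scene13')['frame'][:,:,::-1]
cv2.imwrite('pics/c13.png',cv2.resize(f[200:320,310:430],(560,560),interpolation=cv2.INTER_CUBIC))
E
```

```text
t: 21.7
tool_pos: [0.5031, 0.2677, 0.2634]
tcp_rot: [-3.141, 0.0, 1.314]
ft_force: [-0.4, -0.1, -0.9]
opening: 0.0116
t: 22.5
tool_pos: [0.5035, 0.2676, 0.2446]
tcp_rot: [3.141, -0.0, 1.313]
ft_force: [0.4, 0.6, -0.7]
opening: 0.0118
[0.50351807 0.26759707 0.2446028 ] [ 3.14136255e+00 -1.61521733e-04  1.31324827e+00]
```

View pics/c13.png

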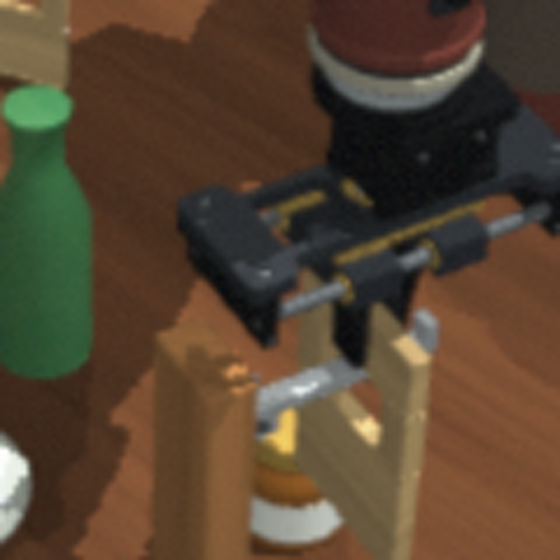

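```bash
python3 -m jog '0 0 0.001 0 0 0 -1; 0 0 0 0 0 0 -1; 0 0 0 0 0 0 -1; 0 0 0.001 0 0 0 -1; 0 0 0 0 0 0 -1; 0 0 0 0 0 0 -1; 0 0 0 0 0 0 -1; 0 0 0 0 0 0 -1'
python3 -m jog '0 0 0.001 0 0 0 -1; 0 0 0 0 0 0 -1; 0 0 0 0 0 0 -1; 0 0 0 0 0 0 -1; 0 0 0 0 0 0 -1; 0 0 0 0 0 0 -1; 0 0 0 0 0 0 -1; 0 0 0 0 0 0 -1'
```

```text
t: 23.35
tool_pos: [0.5036, 0.2677, 0.2435]
tcp_rot: [3.141, -0.001, 1.313]
ft_force: [-2.0, -0.4, 4.8]
opening: 0.012
t: 24.15
tool_pos: [0.5036, 0.2677, 0.2433]
tcp_rot: [3.14, -0.001, 1.313]
ft_force: [-4.1, -1.8, 9.1]
opening: 0.0116
```

Contact: the board rests on the hook (force up 9 N). I'll ease off slightly and release.

```bash
python3 -m jog '0 0 -0.0015 0 0 0 -1; 0 0 0 0 0 0 -1; 0 0 0 0 0 0 -0.5; 0 0 0 0 0 0 -0.2; 0 0 0 0 0 0 -0.2; 0 0 0 0 0 0 -0.2; 0 0 0 0 0 0 -0.2; 0 0 0 0 0 0 -0.2'
python3 -m jog '0 0 -0.01 0 0 0 -0.2; 0 0 -0.02 0 0 0 -0.2; 0 0 -0.03 0 0 0 -0.2; 0 0 -0.03 0 0 0 -0.2; 0 0 -0.03 0 0 0 -0.2; 0 0 -0.03 0 0 0 -0.2; 0 0 0 0 0 0 -0.2; 0 0 0 0 0 0 -0.2'
python3 - <<'E'
from h import *
p,r=pose();print(p,r.as_euler('xyz'))
snap('scene','scene14');f=load('scene14')['frame'][:,:,::-1]
cv2.imwrite('pics/c14.png',cv2.resize(f[200:340,310:450],(560,560),interpolation=cv2.INTER_CUBIC))
g=np.array([.5455,-.2337]);X=np.array([np.cos(.253),np.sin(.253)]);t=g-.092*X;print(t)
plan([(t[0],t[1],.40,.253,-.1)])
E
```

```text
t: 24.95
tool_pos: [0.5034, 0.2676, 0.2428]
tcp_rot: [-3.141, 0.0, 1.313]
ft_force: [-0.1, 0.2, -0.7]
opening: 0.0347
t: 25.75
tool_pos: [0.5037, 0.2677, 0.3943]
tcp_rot: [3.14, -0.001, 1.313]
ft_force: [0.1, -0.2, -0.1]
opening: 0.0347
[0.50372203 0.26770006 0.39434581] [ 3.13950714e+00 -1.46271358e-03  1.31333028e+00]
[ 0.45642874 -0.25672848]
-0.0472 0.008 -0.0007 -0 0 0.0964 -0.1; -0.0462 0.0125 -0.0007 -0 0 0.0964 -0.1; -0.0448 0.0169 -0.0006 -0 0 0.0964 -0.1; -0.0429 0.0211 -0.0007 -0 0 0.0964 -0.1; -0.0407 0.0252 -0.0006 -0 0 0.0964 -0.1; -0.0381 0.029 -0.0007 -0 0 0.0964 -0.1; -0.0351 0.0325 -0.0006 -0 0 0.0964 -0.1; -0.0318 0.0357 -0.0007 -0 0 0.0964 -0.1 | n= 8
-0.0282 0.0386 -0.0006 -0 0.0001 0.0964 -0.1; -0.0244 0.0412 -0.0007 -0 0 0.0964 -0.1; -0.0203 0.0433 -0.0006 -0 0.0001 0.0963 -0.1 | n= 3
```

View pics/c14.png

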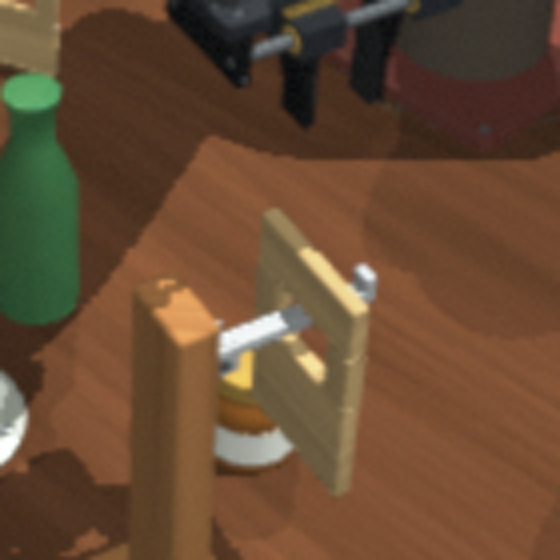

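The board hangs straight on the new hook, between lip (365,280) and upright, and is released. Next is the emptied hook.

```bash
python3 -m jog '-0.047 0.008 0 0 0 0.096 -0.1; -0.046 0.0125 0 0 0 0.096 -0.1; -0.045 0.017 0 0 0 0.096 -0.1; -0.043 0.021 0 0 0 0.096 -0.1; -0.041 0.025 0 0 0 0.096 -0.1; -0.038 0.029 0 0 0 0.096 -0.1; -0.035 0.0325 0 0 0 0.096 -0.1; -0.032 0.0355 0 0 0 0.096 -0.1'
python3 -m jog '-0.028 0.0385 0 0 0 0.096 -0.1; -0.0245 0.041 0 0 0 0.096 -0.1; -0.020 0.043 0 0 0 0.096 -0.1; 0 0 0 0 0 0 -0.1; 0 0 0 0 0 0 -0.1; 0 0 0 0 0 0 -0.1; 0 0 0 0 0 0 -0.1; 0 0 0 0 0 0 -0.1'
python3 - <<'E'
from h import *
p,r=pose();print(p,r.as_euler('xyz'))
snap('scene','scene15');snap('top','top15')
a=cv2.resize(load('scene15')['frame'][110:240,200:330,::-1],(400,400),interpolation=cv2.INTER_CUBIC)
b=cv2.resize(load('top15')['frame'][180:300,380:500,::-1],(400,400),interpolation=cv2.INTER_CUBIC)
cv2.imwrite('pics/c15.png',np.hstack([a,b]))
for n in('top15','scene15'):
    d=load(n);W=cloud(d);F=d['frame'].astype(int);sat=(F.max(-1)-F.min(-1))/(F.max(-1)+1)
    m=(W[...,0]>.43)&(W[...,0]<.55)&(W[...,1]>-.29)&(W[...,1]<-.2)&(W[...,2]>.2)&(W[...,2]<.24)&(sat<.25)
    P=W[m]
    for lo in np.arange(.43,.55,.02):
        p=P[(P[:,0]>=lo)&(P[:,0]<lo+.02)]
        if len(p): print(n,len(p),p.mean(0).round(4))
plan([(.4564,-.2567,.21,.253,-.1,8)])
E
```

```text
t: 26.6
tool_pos: [0.4682, -0.1151, 0.3913]
tcp_rot: [-3.14, 0.001, 0.541]
ft_force: [1.6, -0.5, 1.0]
opening: 0.0395
t: 27.4
tool_pos: [0.4575, -0.2546, 0.3931]
tcp_rot: [3.141, -0.0, 0.26]
ft_force: [0.2, 0.3, 0.3]
opening: 0.0391
[ 0.45754856 -0.25456853  0.39309029] [ 3.14145894e+00 -2.56839411e-04  2.59672394e-01]
top15 32 [ 0.4435 -0.2578  0.2272]
top15 28 [ 0.4559 -0.2553  0.2201]
top15 4 [ 0.4764 -0.246   0.2201]
scene15 29 [ 0.4448 -0.2604  0.2255]
scene15 30 [ 0.4601 -0.2579  0.2204]
scene15 26 [ 0.4804 -0.2515  0.2207]
scene15 31 [ 0.4993 -0.2474  0.2198]
scene15 27 [ 0.5177 -0.2442  0.2194]
scene15 13 [ 0.5366 -0.2262  0.2208]
-0.0002 0.0002 0.0229 0 -0 0.0008 -0.1; -0.0002 0.0002 0.0229 0 -0 0.0008 -0.1; -0.0002 0.0002 0.0229 0.0001 -0.0001 0.0007 -0.1; -0.0002 0.0002 0.0229 0 -0 0.0008 -0.1; -0.0002 0.0001 0.0229 0.0001 -0.0001 0.0007 -0.1; -0.0002 0.0002 0.0229 0 -0 0.0008 -0.1; -0.0002 0.0001 0.0229 0.0001 -0.0001 0.0007 -0.1; -0.0002 0.0002 0.0229 0 -0 0.0008 -0.1 | n= 8
```

View pics/c15.png

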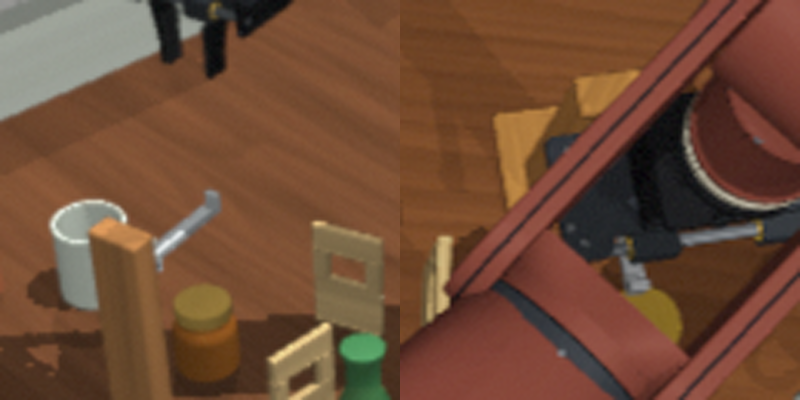

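```bash
python3 -m jog '-0.001 0.001 0.023 0 0 0.006 -0.1; 0 0 0.025 0 0 0 -0.1; 0 0 0.025 0 0 0 -0.1; 0 0 0.025 0 0 0 -0.1; 0 0 0.025 0 0 0 -0.1; 0 0 0.025 0 0 0 -0.1; 0 0 0.02 0 0 0 -0.1; 0 0 0.016 0 0 0 -0.1'
python3 -m jog '0 0 0 0 0 0 -0.1; 0 0 0 0 0 0 -0.1; 0 0 0 0 0 0 -1; 0 0 0 0 0 0 -1; 0 0 0 0 0 0 -1; 0 0 0 0 0 0 -1; 0 0 0 0 0 0 -1; 0 0 0 0 0 0 -1'
python3 - <<'E'
from h import *
p,r=pose();print(p,r.as_euler('xyz'))
h=np.array([.5455,-.2337]);X=np.array([np.cos(.253),np.sin(.253)])
rr=(h-p[:2])@X; dz=p[2]+.005-.215; r0=np.hypot(rr,dz);t0=np.arctan2(dz,rr);print(r0,t0,(p[:2]-h)@[-X[1],X[0]])
th=np.linspace(t0,t0+1.571,25); x=-r0*np.cos(th); z=-r0*np.sin(th)
for a in range(0,24,8): print('; '.join('%.4f 0 %.4f 0 0 0 -1'%(np.diff(x)[i],np.diff(z)[i]) for i in range(a,a+8)))
E
```

```text
t: 28.3
tool_pos: [0.4562, -0.2563, 0.2076]
tcp_rot: [-3.141, 0.001, 0.252]
ft_force: [0.0, -0.3, 0.6]
opening: 0.0392
t: 29.1
tool_pos: [0.4573, -0.2594, 0.2101]
tcp_rot: [3.136, -0.001, 0.251]
ft_force: [1.8, -7.3, -0.6]
opening: 0.0136
[ 0.45733461 -0.25937792  0.21013951] [ 3.13610829e+00 -1.46704397e-03  2.50622172e-01]
0.09178625645556218 0.0015199752548262435 -0.0027918443418277926
0.0002 0 -0.0060 0 0 0 -1; 0.0006 0 -0.0060 0 0 0 -1; 0.0010 0 -0.0059 0 0 0 -1; 0.0014 0 -0.0058 0 0 0 -1; 0.0018 0 -0.0057 0 0 0 -1; 0.0021 0 -0.0056 0 0 0 -1; 0.0025 0 -0.0055 0 0 0 -1; 0.0028 0 -0.0053 0 0 0 -1
0.0032 0 -0.0051 0 0 0 -1; 0.0035 0 -0.0049 0 0 0 -1; 0.0038 0 -0.0046 0 0 0 -1; 0.0041 0 -0.0044 0 0 0 -1; 0.0044 0 -0.0041 0 0 0 -1; 0.0046 0 -0.0038 0 0 0 -1; 0.0049 0 -0.0035 0 0 0 -1; 0.0051 0 -0.0032 0 0 0 -1
0.0053 0 -0.0028 0 0 0 -1; 0.0055 0 -0.0025 0 0 0 -1; 0.0056 0 -0.0021 0 0 0 -1; 0.0058 0 -0.0017 0 0 0 -1; 0.0059 0 -0.0014 0 0 0 -1; 0.0059 0 -0.0010 0 0 0 -1; 0.0060 0 -0.0006 0 0 0 -1; 0.0060 0 -0.0002 0 0 0 -1
```

```bash
python3 -m jog '0.0002 0.0015 -0.006 0 0 0 -1; 0.0006 0.001 -0.006 0 0 0 -1; 0.001 0 -0.006 0 0 0 -1; 0.0014 0 -0.0058 0 0 0 -1; 0.0018 0 -0.0057 0 0 0 -1; 0.0021 0 -0.0056 0 0 0 -1; 0.0025 0 -0.0055 0 0 0 -1; 0.0028 0 -0.0053 0 0 0 -1'
python3 -m jog '0.0032 0 -0.0051 0 0 0 -1; 0.0035 0 -0.0049 0 0 0 -1; 0.0038 0 -0.0046 0 0 0 -1; 0.0041 0 -0.0044 0 0 0 -1; 0.0044 0 -0.0041 0 0 0 -1; 0.0046 0 -0.0038 0 0 0 -1; 0.0049 0 -0.0035 0 0 0 -1; 0.0051 0 -0.0032 0 0 0 -1'
python3 - <<'E'
from h import *
p,r=pose();print(p,r.as_euler('xyz'))
snap('scene','scene16')
a=cv2.resize(load('scene16')['frame'][110:240,200:330,::-1],(500,500),interpolation=cv2.INTER_CUBIC)
cv2.imwrite('pics/c16.png',a)
E
```

```text
t: 29.9
tool_pos: [0.4692, -0.2566, 0.2551]
tcp_rot: [3.141, 0.001, 0.251]
ft_force: [1.5, -6.2, -6.3]
opening: 0.0135
t: 30.7
tool_pos: [0.501, -0.2487, 0.2885]
tcp_rot: [3.141, 0.003, 0.251]
ft_force: [-2.8, -6.3, -6.1]
opening: 0.0135
[ 0.50104864 -0.2486988   0.28845123] [3.14114463e+00 2.54767627e-03 2.50751800e-01]
```

View pics/c16.png

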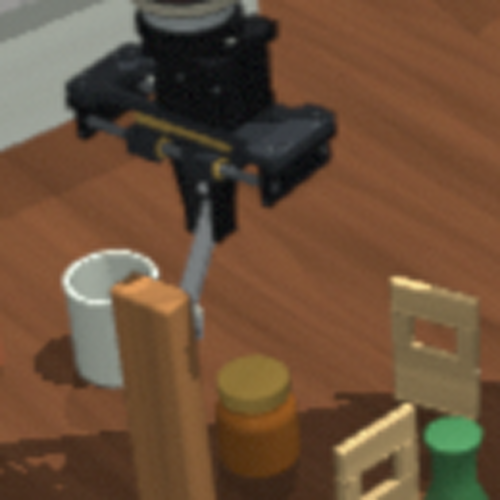

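The hook follows the arc well (about 1 rad) with low force. On to the last third.

```bash
python3 -m jog '0.0053 0 -0.0028 0 0 0 -1; 0.0055 0 -0.0025 0 0 0 -1; 0.0056 0 -0.0021 0 0 0 -1; 0.0058 0 -0.0017 0 0 0 -1; 0.0059 0 -0.0014 0 0 0 -1; 0.0059 0 -0.001 0 0 0 -1; 0.006 0 -0.0006 0 0 0 -1; 0.006 0 -0.0002 0 0 0 -1'
python3 -m jog '0.002 0 0 0 0 0 -1; 0.002 0 0 0 0 0 -1; 0 0 0 0 0 0 -1; 0 0 0 0 0 0 -1; 0 0 0 0 0 0 -1; 0 0 0 0 0 0 -1; 0 0 0 0 0 0 -1; 0 0 0 0 0 0 -1'
python3 - <<'E'
from h import *
p,r=pose();print(p,r.as_euler('xyz'))
snap('scene','scene17')
a=cv2.resize(load('scene17')['frame'][110:240,200:330,::-1],(500,500),interpolation=cv2.INTER_CUBIC)
cv2.imwrite('pics/c17.png',a)
E
```

```text
t: 31.55
tool_pos: [0.5458, -0.2376, 0.3022]
tcp_rot: [3.14, 0.002, 0.251]
ft_force: [-3.0, -5.7, 1.7]
opening: 0.0138
t: 32.35
tool_pos: [0.55, -0.2365, 0.3024]
tcp_rot: [3.139, 0.0, 0.251]
ft_force: [-1.8, -6.7, -0.4]
opening: 0.0138
[ 0.55000874 -0.23653743  0.30238315] [3.13947192e+00 2.20629058e-04 2.50911152e-01]
```

View pics/c17.png

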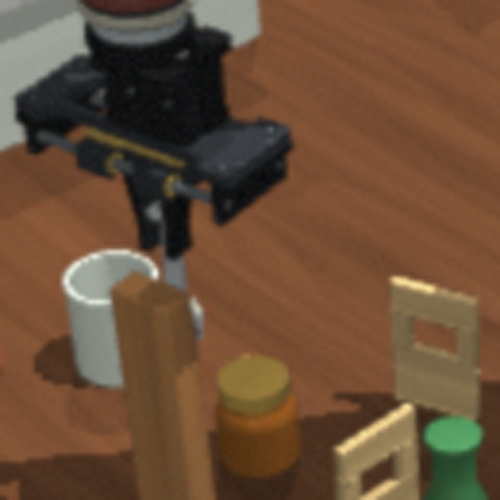

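```bash
python3 -m jog '0.002 0 0 0 0 0 -1; 0.002 0 0 0 0 0 -1; 0.002 0 0 0 0 0 -1; 0 0 0 0 0 0 -1; 0 0 0 0 0 0 -1; 0 0 0 0 0 0 -1; 0 0 0 0 0 0 -1; 0 0 0 0 0 0 -1'
```

```text
t: 33.2
tool_pos: [0.5539, -0.2356, 0.3023]
tcp_rot: [3.14, 0.005, 0.25]
ft_force: [-9.9, -6.3, 2.8]
opening: 0.0133
```

Now it meets its stop (−10 N). Releasing, rising and checking.

```bash
python3 -m jog '0.002 0 0 0 0 0 -1; 0 0 0 0 0 0 -1; 0 0 0 0 0 0 -0.2; 0 0 0 0 0 0 -0.2; 0 0 0 0 0 0 -0.2; 0 0 0 0 0 0 -0.2; 0 0 -0.01 0 0 0 -0.2; 0 0 -0.02 0 0 0 -0.2'
python3 -m jog '0 0 -0.03 0 0 0 -0.2; 0 0 -0.03 0 0 0 -0.2; -0.03 0 -0.02 0 0 0 -0.2; -0.04 0 0 0 0 0 -0.2; -0.04 0 0 0 0 0 -0.2; 0 0 0 0 0 0 -0.2; 0 0 0 0 0 0 -0.2; 0 0 0 0 0 0 -0.2'
python3 - <<'E'
from h import *
p,r=pose();print(p,r.as_euler('xyz'))
snap('scene','scene18');snap('top','top18')
a=cv2.resize(load('scene18')['frame'][110:240,200:330,::-1],(400,400),interpolation=cv2.INTER_CUBIC)
b=cv2.resize(load('scene18')['frame'][210:340,310:440,::-1],(400,400),interpolation=cv2.INTER_CUBIC)
cv2.imwrite('pics/c18.png',np.hstack([a,b]))
d=load('scene18');W=cloud(d);F=d['frame'].astype(int);sat=(F.max(-1)-F.min(-1))/(F.max(-1)+1)
X=np.array([np.cos(.253),np.sin(.253)]);q=W[...,:2]-np.array([.5455,-.2337]);al=q@X;b=q@[-X[1],X[0]]
m=(abs(al)<.05)&(abs(b)<.015)&(W[...,2]>.2)&(W[...,2]<.34)&(sat<.25)
for lo in np.arange(.2,.34,.01):
    k=m&(W[...,2]>=lo)&(W[...,2]<lo+.01)
    if k.sum(): print('%.2f'%lo,k.sum(),al[k].mean().round(4),al[k].min().round(4),al[k].max().round(4))
# board on free
X=np.array([.967,-.2555]);Y=np.array([.2555,.967]);H=np.array([.5669,.2483])
q=(W[...,:2]-H); a=q@X; b=q@Y
m=(a>-.095)&(a<-.04)&(abs(b)<.08)&(W[...,2]>.09)&(W[...,2]<.3)&(F[...,0]>F[...,2]*1.25)&(F[...,0]>90)
for lo in np.arange(.09,.27,.02):
    k=m&(W[...,2]>=lo)&(W[...,2]<lo+.02)
    if k.sum(): print('board %.2f'%lo,k.sum(),np.percentile(a[k],[5,50,95]).round(4),np.percentile(b[k],[1,99]).round(4))
print(np.percentile(W[m][:,2],[.5,99.5]))
E
```

```text
t: 34.0
tool_pos: [0.5572, -0.2329, 0.3296]
tcp_rot: [-3.139, 0.002, 0.252]
ft_force: [-0.3, -0.7, 0.1]
opening: 0.0348
t: 34.8
tool_pos: [0.452, -0.2608, 0.4112]
tcp_rot: [3.141, -0.001, 0.252]
ft_force: [0.4, -0.2, -0.2]
opening: 0.0348
[ 0.45198497 -0.26079755  0.4112394 ] [ 3.14126258e+00 -8.91509943e-04  2.51739979e-01]
0.21 7 -0.0077 -0.0136 -0.0005
0.22 5 -0.0096 -0.0167 -0.0056
0.23 1 -0.0063 -0.0063 -0.0063
0.25 4 -0.0002 -0.0026 0.0019
0.26 14 0.0012 -0.0062 0.0079
0.27 18 0.0016 -0.004 0.0052
0.28 14 0.0028 -0.0067 0.008
0.29 14 0.0022 -0.0022 0.0052
0.30 20 0.0014 -0.0044 0.0051
0.31 9 0.0009 -0.0042 0.0065
0.32 37 0.0076 -0.0071 0.0183
board 0.09 49 [-0.0699 -0.062  -0.0602] [-0.0499  0.0475]
board 0.11 142 [-0.0669 -0.0613 -0.0596] [-0.0504  0.0487]
board 0.13 157 [-0.0679 -0.0615 -0.0593] [-0.0511  0.0491]
board 0.15 128 [-0.0666 -0.0612 -0.0591] [-0.0377  0.0499]
board 0.17 157 [-0.0702 -0.0628 -0.0596] [-0.0515  0.0491]
board 0.19 98 [-0.0711 -0.0619 -0.0592] [-0.0519  0.0505]
board 0.21 129 [-0.0683 -0.0617 -0.0588] [-0.0499  0.0498]
board 0.23 177 [-0.0676 -0.0614 -0.0592] [-0.0523  0.0486]
board 0.25 230 [-0.0713 -0.0638 -0.0596] [-0.05    0.0489]
[0.10206525 0.2639845 ]
```

View pics/c18.png

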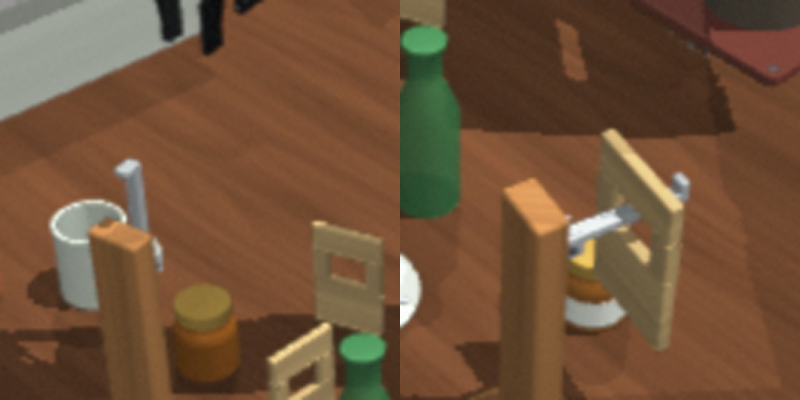

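The emptied hook is vertical: its front offset stays constant to about 2 mm from z 0.26 to 0.32. The board is plumb, centred to about 1 mm, and spans z 0.10 to 0.26. The robot is clear, so I'm handing in.

```bash
python3 - <<'E'
from station import manip
print(manip.close_job())
E
```

```text
the job is handed in; nothing more can be done
None
```

The job is done and handed in at about 35 s. I folded the empty hook down, moved the board onto it by its slot, and folded the emptied hook up to its stop.

- **New hook:** leading it round by pinching left it about 0.1 rad short of level. I pressed it onto its stop with closed fingers, and its top face then measured level at z 0.220 before I moved the board.
- **Board:** it hangs plumb, about 62 mm from the hinge between lip and upright, and is centred sideways within about 2 mm. Its top and bottom edges are at z 0.264 and 0.102, so the slot edge is at about 0.22.
- **Emptied hook:** it stands vertical. Its distance from the upright stays constant to about 2 mm from z 0.26 to 0.32.
- **Surroundings:** the carafe, jar and mug stood undisturbed in the views I enlarged, but I did not re-measure the positions of any of the loose items at the end.
- **Robot:** it was clear of everything at the end, with wrist force below 0.5 N. No check disagreed.

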